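Couple the press lever to its platen with the clevis pin

ROBOT

A 7-joint arm with a two-finger parallel gripper is mounted at the origin on the work surface. World frame = base frame: x ahead of the robot, y to its left, z up, the work surface at z = 0. Lengths are in mm, angles in rad, forces in N, time in s.
With the tool pointing down it reaches from about 350 to 900 mm from the base axis. Payload 7.2 kg.
Tool frame: the origin (TCP) lies on the centre line of the jaws, within the pads' length; the fingertips stand 17 mm ahead of it and the grasp point (between the pads) lies 2 mm behind it; z points along the fingers, y is the direction in which the jaws open and shut (so a half turn about z gives the same grasp; the last joint's range is limited). The gripper opens to 88 mm and grips with 3 to 60 N. Pads are 20 mm wide; open, the fingers measure 115 mm over their backs; the gripper's body (75 mm by 178 mm) begins 61 mm behind the grasp point.
Start: joints at [1.159, 0.411, -0.013, 1.596, 0.006, 1.134, -0.082], TCP at [210.655, -588.433, 239.653] pointing down, gripper open.
Joint ranges: [-2.95, 2.95], [-0.29, 1.99], [-1.47, 1.44], [0.14, 2.54], [-1.03, 4.17], [0.13, 1.85], [-2.86, 2.86]. Speed limits (rad/s): [2.39, 2.39, 3.01, 3.01, 3.14, 3.14, 3.14].

INTERFACE

Orientations are given as a 3x3 rotation matrix whose columns are the frame's x, y, z axes.
In Python, from plant import env gives the robot as it stands.
- The arm moves only by the shell command python3 -m crank 'ROWS' [OPENING] [FORCE]. ROWS is JSON, a list of rows, each a list of 6 numbers: the shift along the world's x, y, z in cm, then the turn, a rotation vector about the world's x, y, z in rad. In form: [[x, y, z, ax, ay, az], ...]. A call has 1 to 8 rows; each row shifts and turns the pose as measured when the row begins; what a row does not reach is not made up. A row lasts 1/10 s, in which the tool goes at most 50 mm and 8.59 degrees, less where a joint would pass 70% of its speed; a pose out of reach is approached as far as the arm can. A call with a gripper value outside its range is refused whole. OPENING is the closure in counts, from 0 (fully open) to 255 (shut), set as the call begins (- or left out, the last holds). The fingers move at their own pace and stop on an object; FORCE is the grip in N (left out, the last holds). Time passes only in rows, so rows that do not move let the fingers close. It gives the time, the measured TCP pose, the force and the opening at its end, in the units of the state.
- env.get_obs(): the state, without advancing time (a new reading comes with each control period).
- env.grab_frame(name): name is "scene" or "top" or "wrist"; returns a dict with "pixels" (384x512x3 uint8, blue, green, red), "intrinsics" (3x3 intrinsics, pixels), "dist_coeffs" ([k1, k2, p1, p2, k3] as OpenCV has them; the pictures are not rectified), "T" (4x4, takes a point from camera to world coordinates); the wrist camera has in their place "mount" (4x4, takes a point from camera to tool coordinates, whose origin is the TCP and whose axes are the flange's). Camera axes: x right, y down, z forward; pixel columns grow to the right and rows downward; lengths in mm; the calibration is good to about 2 mm. A picture is of the moment at which its call begins: read the wrist's pose just before it. There is no depth.
- env.close_job(): hands the job in, once; it reports no verdict.
The state is a dict: "time_s": time; "qpos": joint angles; "dq": joint speeds; "joint_torque": joint torques, N m; "eef_pos": TCP position; "tool_rot": TCP orientation; "force": force on the tool from outside, world axes, zero at the start; "wrist_torque": the same for the moment, N m; "finger_gap": finger opening in mm.
Only numpy, scipy, OpenCV 4.12 (cv2) and the standard library are available. Lean on these libraries where they do the work, as an engineer would, in place of code of your own. Each camera call takes 0.05 s, during which the arm holds its last target.

TASK

The hand lever of the blue sample press is unpinned and standing raised: swing it fully down so that the lug under it sits in the steel fork on the platen, then take the red-knobbed pin from the V-block and push it through fork and lug from the open side, the one facing the robot, until its collar is home against the fork. Let go of the pin and leave the lever down, and leave the other things on the bench where they are.

Things in the scene. Friction and masses are not known exactly. Their poses are not given: they have to be found in the camera images.
- lever (a joint): Hand lever of the press, hinged on the rear post about an axis parallel to the press's x axis. Value in rad: 0 = fully down on its stop, lug in the fork and the three holes lined up; it grows as the handle rises (starts at 0.15 to 0.33). A stiff hinge: it stays where it is left, and goes down under roughly 4 N (2 to 8 N) at the handle.
- lever_grip (a point): Centre of the lever's round black handle, 30 mm diameter and 125 mm long along the lever's y axis. Turns with the lever: x parallel to the hinge, y along the lever towards the hinge, which lies 305 mm from here in +y. Lever fully down: the lever is level and this point lies at (18, -150, 56) mm from fork_mouth in the press's axes, 206 mm above the bench.
- lever_head (a point): Middle of the lever's blue cast head, on the lever's centre line straight above the lug; axes as lever_grip. The head is 70 mm wide (x) and 56 mm high, from the hinge to 60 mm beyond this point (-y); then comes the bar with the handle. Under it hangs the lug, 14 mm thick, 40 mm wide, its hole 56 mm below this point, its end 78 mm below. Lever down: this point is 206 mm above the bench.
- fork_mouth (a point): Centre of the 17 mm pin hole on the outer face of the near fork cheek, 150 mm above the bench. Axes are the press's: +x level into the hole (roughly away from the robot), +y towards the rear post, +z up. Along x: cheek 10 mm, 16 mm slot for the lug, cheek 10 mm. With the lever down its head overhangs this face by 17 mm, 28 to 84 mm above the hole, so the tool must lean back (about 30 deg) there.
- press: Fixed hand-lever sample press. Origin on the bench below the middle of the fork (18 mm beyond the mouth in +x). Blue base 180 mm (x), 42 mm high, from y -135 to +195 mm. Platen 140 (x) by 160 mm, top 108 mm above the bench; on it the fork: two cheeks 44 mm wide (y), tops 172 mm above the bench. Rear post at y +155 mm: two plates, 106 mm over all in x, 212 mm high; hinge shaft 206 mm high.
- pin_knob (a point): Centre of the pin's round red knob, 20 mm diameter, 36 mm long. x axis: along the pin from knob to nose (its roll about x means nothing). After the knob come a steel collar, 26 mm diameter, 6 mm thick, then the 14 mm shank, 52 mm long, its last 10 mm tapered to 6 mm. 94 mm and about 0.14 kg. Starts lying level in the V-block, knob overhanging its end on the robot's side, 39 mm above the bench.
- pin_collar (a point): Centre of the pin collar's seating face, where the shank begins: 24 mm from the knob's centre along the pin's +x. Same axes as the knob. Home when it lies on the fork's near face.
- vblock: Steel V-block that holds the pin at the start, 60 mm (x) by 50 mm (y) by 45 mm high, fixed; its vee runs along its x axis, the pin's knob end at -x. Origin at the centre of its underside.
- vblock_spare: A second V-block of the same size, empty, fixed.
- oil: Bystander: aluminium oil bottle, 52 mm diameter, 165 mm high, upright. Origin at the centre of its underside.
- holder: Bystander: round aluminium sample holder, 80 mm diameter, 24 mm high. Origin at the centre of its underside.
- weight: Bystander: brass check weight, 44 mm diameter, 60 mm high. Origin at the centre of its underside.
- die: Bystander: steel ring die, 90 mm diameter, 30 mm high. Origin at the centre of its underside.
- screwdriver: Bystander: orange-handled screwdriver, 200 mm long, lying flat.
- gauge_case: Bystander: red and white instrument case, 75 by 130 by 42 mm. Origin at the centre of its underside.

How it is judged (in metres and radians):
On the way, in this order (a step that is already met when the one before it is completed fails the run):
1. the lever is fully down, its lug in the fork (value of joint lever below 0.025 rad), for 0.2 s.
2. the pin is in line with the hole and its nose at least 20 mm into it (x of pin_collar in the frame of fork_mouth between -0.032 and 0.01 m and y of pin_collar in the frame of fork_mouth between -0.008 and 0.008 m and z of pin_collar in the frame of fork_mouth between -0.008 and 0.008 m), for 0.05 s.
At the end, for the whole second after the job is handed in: The lever is down on its stop (within 0.025 rad), the pin is through the fork and lug with its collar within 4 mm of the near cheek's outer face, centred on the hole within 4 mm and in line with it within 0.15 rad, released (value of joint lever below 0.025 rad and x of pin_collar in the frame of fork_mouth between -0.004 and 0.004 m and y of pin_collar in the frame of fork_mouth between -0.004 and 0.004 m and z of pin_collar in the frame of fork_mouth between -0.004 and 0.004 m and angle between the x axis of pin_collar and the x axis of fork_mouth, either way round below 0.15 rad); the robot touches nothing.
It fails at once if a bystander (oil bottle, sample holder, weight, die, screwdriver or gauge case) is moved more than 25 mm (distance of any of oil, holder, weight, die, screwdriver, gauge_case from where it was at the start of the episode above 0.025 m).
It also fails if it takes over 72 s, if anything falls off the work surface, if the arm or the gripper's body presses on something with over 40 N, if the wrist force passes 120 N, or if a joint passes its speed limit or range.

## Working session

There is one attempt and no reset: what is moved stays moved. The work goes in short steps, Python scripts to look and compute and a shell command to move; the robot and the scene stay as the last step left them, time stands still between calls to the robot, and variables do not carry over. Pictures are saved under pics/ and viewed, and the job is handed in when it is done.

```bash
ls; mkdir -p pics; cat > h.py <<'E'
import numpy as np, cv2
from plant import env
def grab(name,fn):
    o=env.get_obs(); f=env.grab_frame(name); cv2.imwrite('pics/'+fn,f['pixels'])
    f['obs']=o
    if 'T' not in f:
        W=np.eye(4);W[:3,:3]=np.array(o['tool_rot']);W[:3,3]=o['eef_pos']; f['T']=W@np.array(f['mount'])
    np.save('pics/'+fn+'.npy',{k:np.array(f[k]) for k in('pixels','intrinsics','dist_coeffs','T')},allow_pickle=True)
    return f
def load(fn): return np.load('pics/'+fn+'.npy',allow_pickle=True).item()
def ray(f,uv):
    p=cv2.undistortPoints(np.array(uv,float).reshape(1,1,2),f['intrinsics'],f['dist_coeffs'])[0,0]
    T=np.array(f['T']); d=T[:3,:3]@np.array([p[0],p[1],1]); return T[:3,3],d/np.linalg.norm(d)
def onz(f,uv,z):
    o,d=ray(f,uv); return o+d*(z-o[2])/d[2]
def proj(f,P):
    Ti=np.linalg.inv(f['T']); r,_=cv2.Rodrigues(Ti[:3,:3]); return cv2.projectPoints(np.array(P,float).reshape(-1,1,3),r,Ti[:3,3],f['intrinsics'],f['dist_coeffs'])[0][:,0]
def tri(l):
    A=np.zeros((3,3));b=np.zeros(3)
    for f,uv in l:
        o,d=ray(f,uv);M=np.eye(3)-np.outer(d,d);A+=M;b+=M@o
    return np.linalg.solve(A,b)
E
python3 - <<'E'
from h import *
for n in('scene','top','wrist'):
    f=grab(n,n+'1.png'); print(n,f['T'].round(2).tolist() if n!='wrist' else (f['mount'],f['T']))
print(f['obs'])
E
```

```text
pics
scene [[-0.29, 0.52, -0.8, 1693.92], [0.96, 0.16, -0.24, 326.35], [0.0, -0.84, -0.55, 933.26], [0.0, 0.0, 0.0, 1.0]]
top [[-0.03, -0.99, 0.14, 387.25], [-1.0, 0.03, -0.0, -34.32], [-0.0, -0.14, -0.99, 1320.56], [0.0, 0.0, 0.0, 1.0]]
wrist (array([[ 4.88057433e-04, -9.64176988e-01, -2.65259304e-01,
         7.23656235e+01],
       [ 9.99999850e-01,  4.04140636e-04,  3.70936125e-04,
        -4.17692080e-01],
       [-2.50446012e-04, -2.65259445e-01,  9.64177040e-01,
        -1.46598926e+02],
       [ 0.00000000e+00,  0.00000000e+00,  0.00000000e+00,
         1.00000000e+00]]), array([[ 3.37538885e-01, -9.07461243e-01, -2.50163133e-01,
         2.78557287e+02],
       [-9.41310808e-01, -3.25742018e-01, -8.84652522e-02,
        -5.63433046e+02],
       [-1.20985596e-03,  2.65341723e-01, -9.64153673e-01,
         3.85493294e+02],
       [ 0.00000000e+00,  0.00000000e+00,  0.00000000e+00,
         1.00000000e+00]]))
{'time_s': 0.1, 'qpos': array([ 1.15881431,  0.41180935, -0.01272582,  1.59695915,  0.00558693,
        1.13432233, -0.08219998]), 'dq': array([-0.00054776, -0.00257281,  0.00055336, -0.0018653 ,  0.00052674,
        0.0005985 ,  0.00075846]), 'joint_torque': array([ 2.89428841e-03, -5.89096498e+01,  6.43743630e-01, -2.91708201e+01,
       -5.38013375e-02,  1.45446451e-02,  7.72262570e-05]), 'eef_pos': array([ 210.483516  , -588.02199863,  238.90015636]), 'tool_rot': array([[ 9.41476085e-01,  3.37079298e-01, -5.73418274e-04],
       [ 3.37079775e-01, -9.41475127e-01,  1.34572949e-03],
       [-8.62414912e-05, -1.46025983e-03, -9.99998930e-01]]), 'force': array([-0.40928468, -0.20029849, -0.4493025 ]), 'wrist_torque': array([0.07660758, 0.02017016, 0.05127753]), 'finger_gap': 87.9334369212057}
```

View pics/scene1.png

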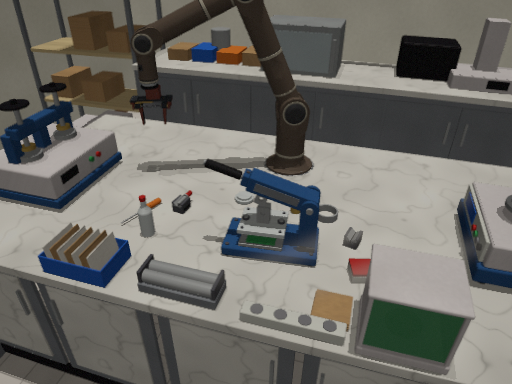

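View pics/top1.png

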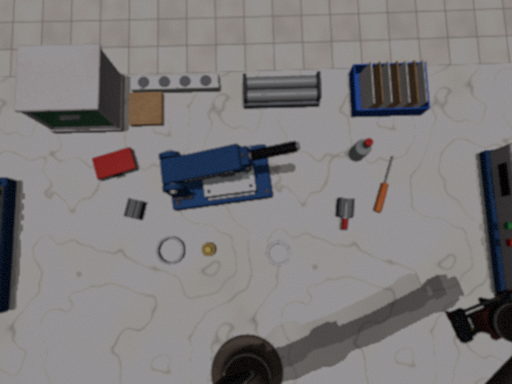

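View pics/wrist1.png

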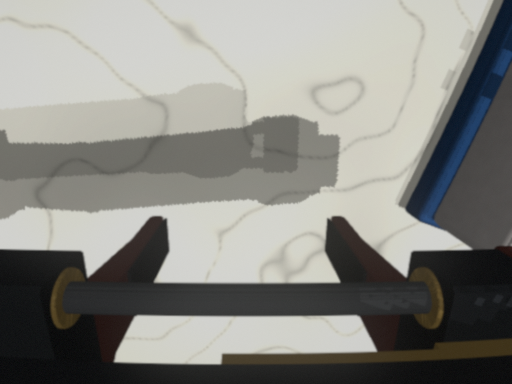

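```bash
python3 - <<'E'
from h import *
f=load('top1.png'); p=f['pixels']
cv2.imwrite('pics/topA.png',cv2.resize(p[130:260,140:310],None,fx=4.6,fy=4.6,interpolation=cv2.INTER_CUBIC))
cv2.imwrite('pics/topB.png',cv2.resize(p[120:250,320:420],None,fx=4.6,fy=4.6,interpolation=cv2.INTER_CUBIC))
g=load('scene1.png')['pixels']
cv2.imwrite('pics/scA.png',cv2.resize(g[150:270,160:340],None,fx=4.4,fy=4.4,interpolation=cv2.INTER_CUBIC))
E
```

```text
(no output)
```

View pics/topA.png

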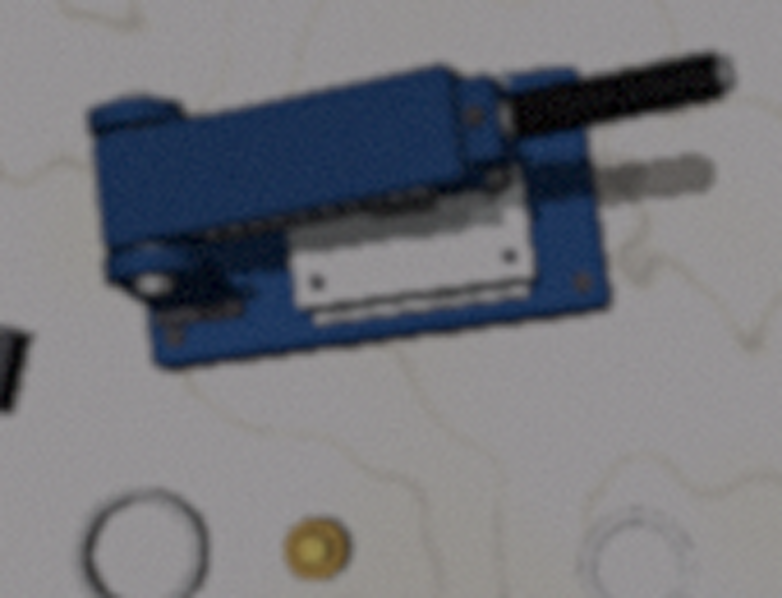

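View pics/topB.png

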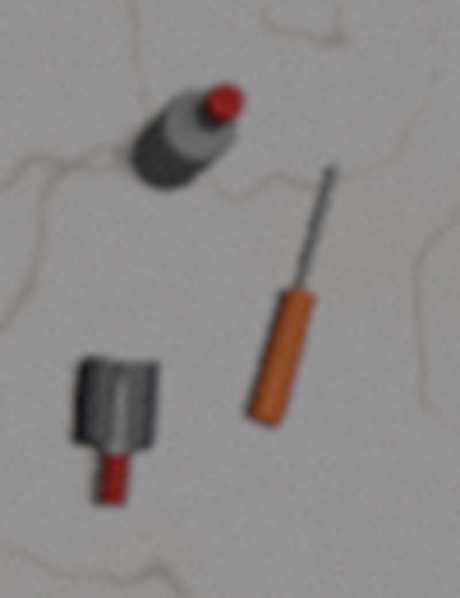

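View pics/scA.png

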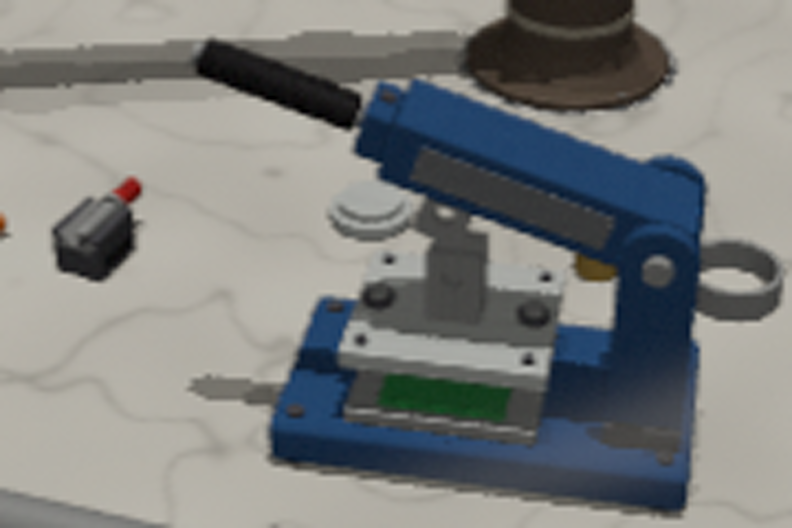

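```bash
python3 - <<'E'
from h import *
f=load('top1.png'); s=load('scene1.png')
A=lambda x,y:(x/4.6+140-.4,y/4.6+130-.4)
S=lambda x,y:(x/4.4+160-.4,y/4.4+150-.4)
bl,br,fr=A(157,365),A(608,302),A(578,68)
for z in(0,42): 
  P=[onz(f,c,z) for c in(bl,br,fr)]; print(z,[p.round(1) for p in P],np.linalg.norm(P[0]-P[1]),np.linalg.norm(P[1]-P[2]))
# scene base corners : top z=42  left-front (272,432) right-front(690,480)
for z,c in((42,(272,432)),(42,(690,484)),(42,(322,297)),(0,(272,460))): print('sc',onz(s,S(*c),z).round(1))
# platen white near corners z=108
for c in((297,308),(533,282)): print('platen',onz(f,A(*c),108).round(1))
# handle end tri
print('handle tip',tri([(f,A(725,74)),(s,S(207,57))]).round(1),'root',tri([(f,A(517,112)),(s,S(357,107))]).round(1))
# knob
m=cv2.inRange(cv2.cvtColor(f['pixels'],cv2.COLOR_BGR2HSV),(0,120,60),(8,255,255))|cv2.inRange(cv2.cvtColor(f['pixels'],cv2.COLOR_BGR2HSV),(172,120,60),(180,255,255))
n,l,st,c=cv2.connectedComponentsWithStats(m)
for i in range(1,n):
  if st[i,4]>20: print(st[i],c[i],onz(f,c[i],39+7).round(1))
B=lambda x,y:(x/4.6+320-.4,y/4.6+120-.4)
print('vblock top corners z45',[onz(f,B(*c),45).round(1) for c in((84,360),(158,363),(75,440),(152,446))])
print('knob ends',[onz(f,B(*c),45).round(1) for c in((117,455),(111,504))])
E
```

```text
0 [array([517.6, 228.2,   0. ]), array([554.2, -99.9,   0. ]), array([729.6, -83.8,   0. ])] 330.16131766361764 176.14038870416965
42 [array([513.5, 219.9,  42. ]), array([548.8, -97.8,  42. ]), array([718.7, -82.2,  42. ])] 319.6606777712115 170.53831876642076
sc [735.  -73.2  42. ]
sc [698.1 246.8  42. ]
sc [556.8 -94.6  42. ]
sc [721.6 -80.    0. ]
platen [542.5 113.3 108. ]
platen [555.4 -44.8 108. ]
handle tip [ 641.8 -152.2  311.3] root [631.  -36.1 281.9]
[365 139   7   7  41] [368. 142.] [ 715.6 -419.9   46. ]
[ 93 148  43  31 866] [114.02078522 163.15935335] [668.8 413.4  46. ]
[342 219   6  10  48] [344.10416667 223.5       ] [ 450.7 -325.4   46. ]
vblock top corners z45 [array([ 533.8, -310.6,   45. ]), array([ 530.2, -362.2,   45. ]), array([ 477.9, -301. ,   45. ]), array([ 472.2, -354.3,   45. ])]
knob ends [array([ 466.6, -329.6,   45. ]), array([ 432.8, -323.3,   45. ])]
```

```bash
python3 -m crank '[[1,1,2,0,0,0.12],[1,1.5,2,0,0,0.12],[1.2,2.1,2,0,0,0.12],[1.2,2.1,2,0,0,0.12],[1.2,2.1,1.5,0,0,0.12],[1.2,2.1,1,0,0,0.12],[1.2,2.1,1,0,0,0.12],[1.2,2.1,1,0,0,0.12]]' 0 40; python3 -m crank '[[1.2,2.1,1,0,0,0.12],[1.2,2.1,1,0,0,0.12],[1.2,2.1,1,0,0,0.12],[1.2,2.1,1,0,0,0.12],[1.2,2.1,1,0,0,0.12],[1.2,2.1,1,0,0,0.12],[1.2,2.1,1,0,0,0.12],[1.2,2.1,1,0,0,0.12]]'; python3 -c "
from h import *
o=env.get_obs();print(o['qpos'].round(2))"
```

```text
time_s: 0.95
eef_pos: [300.9, -431.9, 363.3]
tool_rot: [[0.235, 0.972, -0.011], [0.972, -0.235, 0.001], [-0.002, -0.011, -1.0]]
force: [1.2, 0.1, 0.1]
finger_gap: 88.1
time_s: 1.75
eef_pos: [398.8, -255.5, 445.4]
tool_rot: [[-0.691, 0.722, -0.009], [0.722, 0.691, -0.009], [-0.0, -0.013, -1.0]]
force: [1.7, -0.6, -0.4]
finger_gap: 87.8
[ 0.92  0.07 -0.49  1.57  0.04  1.51  1.19]
```

```bash
python3 -m crank '[[1,3,0,0,0,0.12],[1,3,0,0,0,0.12],[1,3,0,0,0,0.12],[1,3,0,0,0,0.12],[1,3,0,0,0,0.12],[1,3,0,0,0,0.12],[1,3,0,0,0,0.12],[0,3,0,0,0,0.08]]'; python3 -m crank '[[0,0,0,0,0,0]]';python3 -c "
from h import *
f=grab('wrist','w2.png');print(f['obs']['qpos'].round(2))"
```

```text
time_s: 2.55
eef_pos: [470.5, -6.7, 445.7]
tool_rot: [[-0.989, -0.15, 0.003], [-0.15, 0.989, -0.013], [-0.001, -0.014, -1.0]]
force: [0.4, -0.1, 0.8]
finger_gap: 87.8
time_s: 2.65
eef_pos: [470.1, -2.1, 445.9]
tool_rot: [[-0.987, -0.159, 0.004], [-0.159, 0.987, -0.012], [-0.002, -0.012, -1.0]]
force: [0.6, 0.0, -0.6]
finger_gap: 87.7
[ 0.62  0.09 -0.78  1.57  0.07  1.51  1.57]
```

View pics/w2.png

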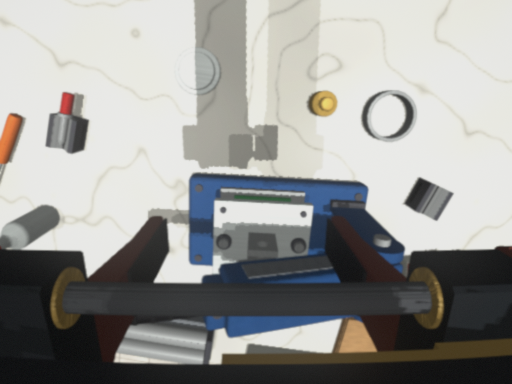

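```bash
python3 - <<'E'
from h import *
f=load('w2.png'); p=f['pixels']
cv2.imwrite('pics/w2A.png',cv2.resize(p[160:280,170:380],None,fx=3.8,fy=3.8,interpolation=cv2.INTER_CUBIC))
cv2.imwrite('pics/w2B.png',cv2.resize(p[80:165,30:110],None,fx=6,fy=6,interpolation=cv2.INTER_CUBIC))
E
```

```text
(no output)
```

View pics/w2A.png

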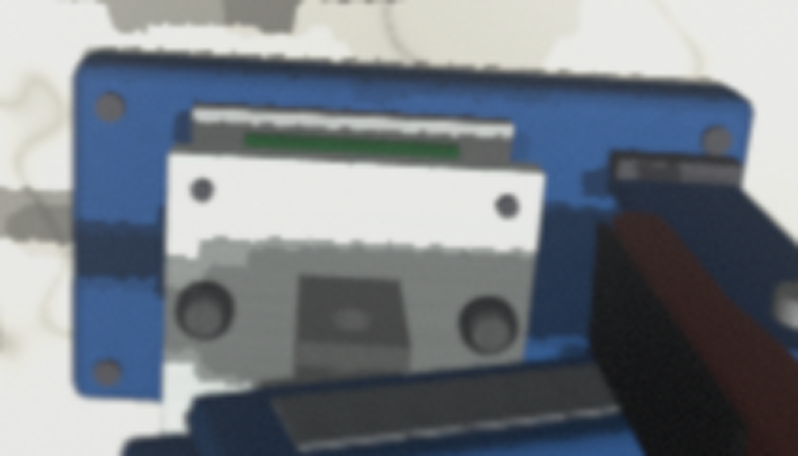

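View pics/w2B.png

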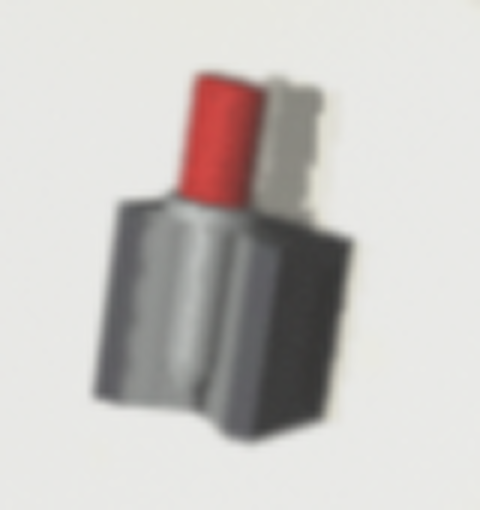

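```bash
python3 - <<'E'
from h import *
f=load('w2.png')
A=lambda x,y:(x/3.8+170-.4,y/3.8+160-.4)
B=lambda x,y:(x/6+30-.4,y/6+80-.4)
for n,z,cs in (('platen',108,((168,153),(545,170))),('base',42,((75,68),(752,108),(75,395))),('forktop',172,((297,343),(410,347))),('forkbase',108,((299,276),(400,281)))):
  P=[onz(f,A(*c),z) for c in cs]; d=P[1]-P[0]; print(n,[p.round(1) for p in P],np.linalg.norm(d),np.degrees(np.arctan2(-d[0],d[1])))
# hole: intersection with face plane, given yaw & plane through forktop
P=[onz(f,A(*c),172) for c in((297,343),(410,347))]
for yaw in(6,):
  n=np.array([np.cos(np.radians(yaw)),np.sin(np.radians(yaw)),0]); o,d=ray(f,A(352,319)); print('hole',o+d*(n@((P[0]+P[1])/2-o))/(n@d))
print('knob',[onz(f,B(*c),39+h).round(1) for c,h in(((230,76),0),((215,203),10),((195,140),0),((256,140),0))], onz(f,B(223,140),47))
print('vb',[onz(f,B(*c),45).round(1) for c in((118,203),(270,232),(96,397),(240,440))])
E
```

```text
platen [array([561.9, -44.7, 108. ]), array([543.2, 114.3, 108. ])] 160.15736095424552 6.695234753120842
base [array([549.6, -98.4,  42. ]), array([516.4, 222.9,  42. ]), array([721.6, -79.5,  42. ])] 322.9966371308614 5.900833511578889
forktop [array([608.3,  18.8, 172. ]), array([602.8,  62. , 172. ])] 43.55047630628413 7.237398373224772
forkbase [array([608.3,  19.1, 108. ]), array([603.4,  62.9, 108. ])] 44.112631291596195 6.384616213595643
hole [605.51458721  40.61221283 149.1127938 ]
knob [array([ 433.5, -326.5,   39. ]), array([ 469.2, -324.3,   49. ]), array([ 453.2, -336.6,   39. ]), array([ 450.5, -318.1,   39. ])] [ 451.17387369 -323.54226279   47.        ]
vb [array([ 473.9, -356.2,   45. ]), array([ 475.6, -309.8,   45. ]), array([ 532.5, -362.8,   45. ]), array([ 538.7, -317.6,   45. ])]
```

```bash
python3 -m crank '[[3.4,-2,0,0,0,-0.02],[3.4,-2,0,0,0,-0.02],[3.4,-2,0,0,0,0],[3.4,-2,0,0,0,0],[3.4,-2,0,0,0,0],[0,0,0,0,0,0],[0,0,0,0,0,0]]' 255 40
```

```text
time_s: 3.4
eef_pos: [644.8, -119.6, 441.5]
tool_rot: [[-0.996, -0.093, -0.003], [-0.093, 0.995, -0.022], [0.005, -0.022, -1.0]]
force: [-0.3, 0.9, -0.6]
finger_gap: 34.8
```

```bash
python3 -m crank '[[-0.4,0.7,-2,0,0,0],[0,0.6,-2,0,0,0],[0,0.3,-2,0,0,0],[0,0,-2,0,0,0],[0,0,-1.5,0,0,0],[0,0,0,0,0,0]]';python3 -c "
from h import *
f=grab('wrist','w3.png');print(f['obs']['qpos'].round(2))
f=grab('scene','s3.png');cv2.imwrite('pics/s3A.png',cv2.resize(f['pixels'][100:270,160:340],None,fx=3,fy=3))"
```

```text
time_s: 4.0
eef_pos: [635.3, -106.2, 345.2]
tool_rot: [[-0.996, -0.085, -0.002], [-0.085, 0.996, -0.027], [0.004, -0.027, -1.0]]
force: [-0.8, 0.3, 0.5]
finger_gap: 0.3
[ 0.53  0.47 -0.7   1.36  0.32  1.43  1.5 ]
```

View pics/w3.png

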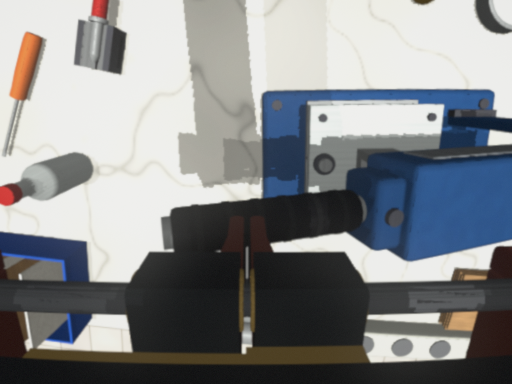

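View pics/s3A.png

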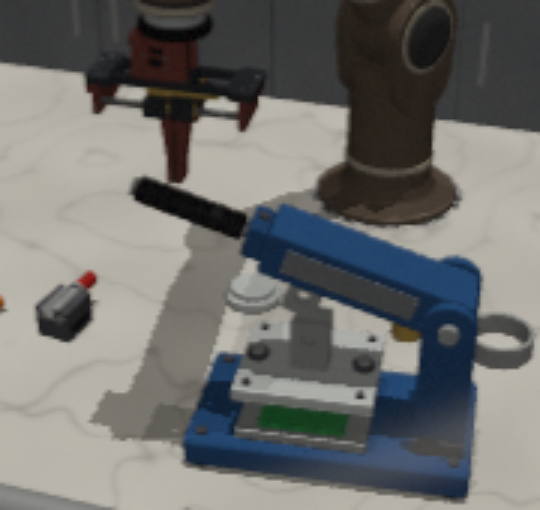

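```bash
python3 -m crank '[[0.4,0,-1.5,0,0,0],[0,0,-1.5,0,0,0],[0,0,-1,0,0,0],[0,0,-1,0,0,0]]'; python3 -m crank '[[0,0,-1,0,0,0],[0,0,-1,0,0,0],[0,0,-1,0,0,0]]';
```

```text
time_s: 4.5
eef_pos: [642.7, -108.2, 299.9]
tool_rot: [[-0.997, -0.082, 0.011], [-0.082, 0.996, -0.032], [-0.008, -0.032, -0.999]]
force: [-0.5, -1.8, 5.4]
finger_gap: 0.4
time_s: 4.8
eef_pos: [642.9, -109.6, 267.4]
tool_rot: [[-0.997, -0.081, 0.011], [-0.081, 0.996, -0.033], [-0.009, -0.034, -0.999]]
force: [0.7, -2.4, 4.0]
finger_gap: 0.5
```

Contact is about 5 N and the lever is moving. I expect the stop near z = 238.

```bash
python3 -m crank '[[0,0,-1,0,0,0],[0,0,-0.8,0,0,0],[0,0,-0.5,0,0,0]]'; python3 -m crank '[[0,0,-0.4,0,0,0]]';python3 -m crank '[[0,0,-0.4,0,0,0]]'
```

```text
time_s: 5.1
eef_pos: [642.7, -110.2, 241.3]
tool_rot: [[-0.997, -0.08, 0.011], [-0.081, 0.996, -0.033], [-0.008, -0.034, -0.999]]
force: [2.0, -3.8, 4.6]
finger_gap: 0.2
time_s: 5.2
eef_pos: [642.9, -110.3, 237.6]
tool_rot: [[-0.997, -0.08, 0.011], [-0.081, 0.996, -0.034], [-0.008, -0.034, -0.999]]
force: [-9.1, -2.1, 34.9]
finger_gap: 0.5
time_s: 5.3
eef_pos: [643.1, -110.2, 237.3]
tool_rot: [[-0.997, -0.08, 0.013], [-0.08, 0.996, -0.035], [-0.01, -0.036, -0.999]]
force: [-15.4, -4.0, 45.8]
finger_gap: 0.4
```

```bash
python3 -m crank '[[0,0,-0.1,0,0,0],[0,0,-0.1,0,0,0],[0,0,0,0,0,0],[0,0,0,0,0,0]]'; python3 -m crank '[[0,0,2,0,0,0],[-1,0,3,0,0,0],[-2,0,3,0,0,0],[-3,0,3,0,0,0],[-3,-1,2,0,0,0],[-3,-2,2,0,0,0],[-2,-2,0,0,0,0],[0,0,0,0,0,0]]' 0;python3 -c "
from h import *
f=grab('scene','s4.png');cv2.imwrite('pics/s4A.png',cv2.resize(f['pixels'][100:270,160:340],None,fx=3,fy=3))
f=grab('wrist','w4.png');print(f['obs']['qpos'].round(2))"
```

```text
time_s: 5.7
eef_pos: [642.6, -109.4, 238.4]
tool_rot: [[-0.997, -0.08, 0.014], [-0.08, 0.996, -0.036], [-0.011, -0.037, -0.999]]
force: [0.1, -2.2, 3.0]
finger_gap: 0.3
time_s: 6.5
eef_pos: [494.7, -149.8, 384.4]
tool_rot: [[-0.996, -0.093, -0.001], [-0.093, 0.995, -0.022], [0.003, -0.021, -1.0]]
force: [0.3, 0.6, 0.6]
finger_gap: 61.1
[ 0.8   0.2  -0.73  1.6   0.16  1.4   1.72]
```

View pics/s4A.png

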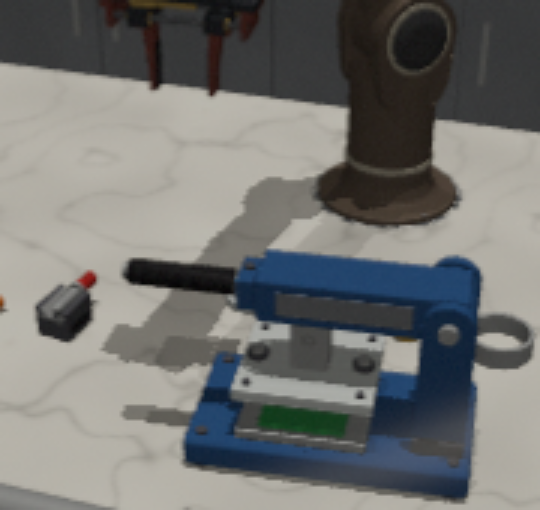

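View pics/w4.png

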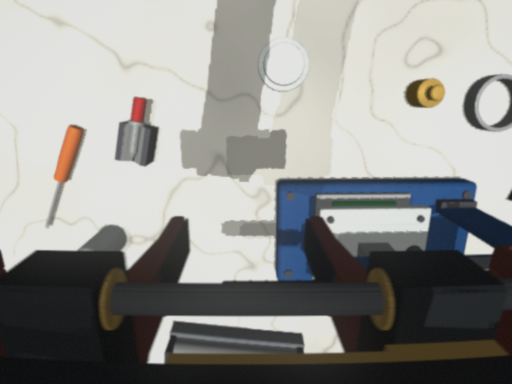

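```bash
python3 - <<'E'
from h import *
for n in('w2.png','w4.png','w3.png'):
  f=load(n);h=cv2.cvtColor(f['pixels'],cv2.COLOR_BGR2HSV)
  m=cv2.inRange(h,(0,130,60),(6,255,255))|cv2.inRange(h,(172,130,60),(180,255,255)); m[190:]=0
  N,l,st,c=cv2.connectedComponentsWithStats(m)
  for i in range(1,N):
    if st[i,4]>60:
      pts=np.argwhere(l==i)[:,::-1].astype(float); r=cv2.minAreaRect(pts.astype(np.float32)); b=cv2.boxPoints(r)
      P=[onz(f,q,39) for q in b]; print(n,st[i],c[i].round(1),onz(f,c[i],44).round(1)); print(np.round(P,1)[:,:2].tolist())
f=load('w4.png');cv2.imwrite('pics/w4A.png',cv2.resize(f['pixels'][85:175,100:180],None,fx=6,fy=6,interpolation=cv2.INTER_CUBIC))
E
```

```text
w2.png [ 61  93  12  21 192] [ 66.2 103.2] [ 452.1 -326.2   44. ]
[[470.0, -340.5], [435.1, -335.3], [435.4, -317.9], [470.2, -322.9]]
w4.png [132  98  13  23 243] [137.9 109.2] [ 452.3 -325.5   44. ]
[[469.5, -337.7], [435.5, -333.7], [436.1, -316.7], [470.1, -320.4]]
w3.png [ 92   0  16  18 228] [99.4  7.7] [ 457.6 -326.1   44. ]
[[466.6, -340.1], [444.8, -336.8], [446.3, -317.8], [468.0, -320.8]]
```

View pics/w4A.png

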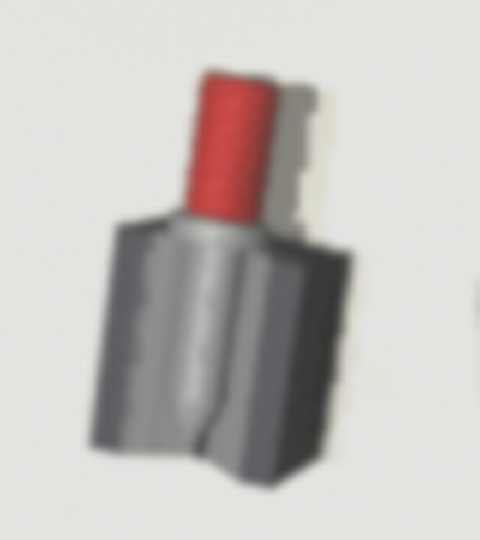

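```bash
python3 -m crank '[[0,-2.5,-1,0,0,-0.107],[-0.5,-2.5,-1,0,0,-0.107],[-0.8,-2.5,-2,-0.015,-0.121,0],[-0.8,-2.5,-2,-0.015,-0.121,0],[-0.8,-2.5,-2,-0.015,-0.121,0],[-0.8,-2.5,-2,-0.015,-0.121,0],[-0.8,-2.5,-2,-0.015,-0.121,0],[0,0,0,0,0,0]]' 0 40; cat >> h.py <<'E'
def Rt(yaw,a):
    px=np.array([np.cos(yaw),np.sin(yaw),0]);ez=np.array([0,0,1.])
    z=np.sin(a)*px-np.cos(a)*ez; x=-np.cos(a)*px-np.sin(a)*ez
    return np.c_[x,np.cross(z,x),z]
def goal(P,yaw,a):
    from scipy.spatial.transform import Rotation as R
    o=env.get_obs(); d=R.from_matrix(Rt(yaw,a)@np.array(o['tool_rot']).T).as_rotvec()
    print('pos',o['eef_pos'].round(1),'dcm',((np.array(P)-o['eef_pos'])/10).round(2),'rot',d.round(3),'q',o['qpos'].round(2),'t',o['time_s'],'gap',round(o['finger_gap'],1),'F',o['force'].round(1))
E
python3 -c "
from h import *
goal([448,-326,200],np.radians(-7),.61)"
```

```text
time_s: 7.4
eef_pos: [465.4, -294.9, 265.5]
tool_rot: [[-0.844, 0.103, 0.527], [0.089, 0.995, -0.053], [-0.53, 0.002, -0.848]]
force: [-0.4, -1.6, -0.8]
finger_gap: 87.8
pos [ 465.4 -294.9  265.5] dcm [-1.74 -3.11 -6.55] rot [-0.008 -0.051 -0.019] q [ 1.27  0.09 -0.65  2.11 -0.45  0.52  2.45] t 7.4 gap 87.8 F [-0.4 -1.6 -0.8]
```

```bash
python3 -m crank '[[-0.6,-1.1,-2,-0.008,-0.05,-0.02],[-0.6,-1,-2.5,0,0,0],[-0.5,-1,-3,0,0,0],[0,0,-3,0,0,0],[0,0,0,0,0,0]]';
python3 -c "
from h import *
goal([448,-326,41],np.radians(-7),.61);grab('wrist','w5.png')"
```

```text
time_s: 7.9
eef_pos: [458.2, -318.7, 160.2]
tool_rot: [[-0.812, 0.114, 0.572], [0.1, 0.993, -0.055], [-0.575, 0.013, -0.818]]
force: [0.5, 0.1, 0.1]
finger_gap: 87.8
pos [ 458.2 -318.7  160.2] dcm [ -1.02  -0.73 -11.92] rot [-0.012  0.004 -0.008] q [ 1.38  0.32 -0.74  2.23 -0.66  0.2   2.79] t 7.9 gap 87.8 F [0.5 0.1 0.1]
```

View pics/w5.png

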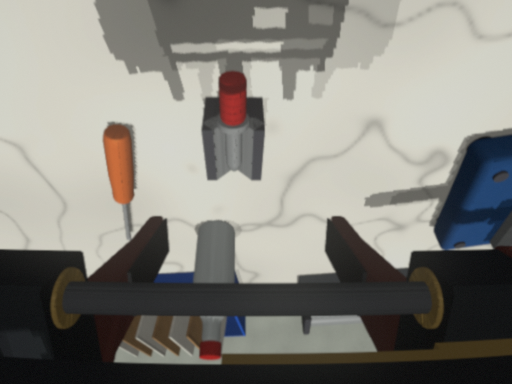

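```bash
cat > fk.py <<'E'
import numpy as np
from scipy.spatial.transform import Rotation as R
from scipy.optimize import least_squares
D=[([1.159,.411,-.013,1.596,.006,1.134,-.082],[210.655,-588.433,239.653],R.from_euler('z',0).as_matrix()*0),
([1.15881431,.41180935,-.01272582,1.59695915,.00558693,1.13432233,-.08219998],[210.48,-588.02,238.9],[[.9415,.3371,-.0006],[.3371,-.9415,.0013],[0,-.0015,-1]]),
([.92,.07,-.49,1.57,.04,1.51,1.19],[398.8,-255.5,445.4],[[-0.691,0.722,-0.009],[0.722,0.691,-0.009],[0,-0.013,-1]]),
([.62,.09,-.78,1.57,.07,1.51,1.57],[470.1,-2.1,445.9],[[-0.987,-0.159,0.004],[-0.159,0.987,-0.012],[-0.002,-0.012,-1.0]]),
([.53,.47,-.7,1.36,.32,1.43,1.5],[635.3,-106.2,345.2],[[-0.996,-0.085,-0.002],[-0.085,0.996,-0.027],[0.004,-0.027,-1.0]]),
([.8,.2,-.73,1.6,.16,1.4,1.72],[494.7,-149.8,384.4],[[-0.996,-0.093,-0.001],[-0.093,0.995,-0.022],[0.003,-0.021,-1.0]]),
([1.27,.09,-.65,2.11,-.45,.52,2.45],[465.4,-294.9,265.5],[[-0.844,0.103,0.527],[0.089,0.995,-0.053],[-0.53,0.002,-0.848]]),
([1.38,.32,-.74,2.23,-.66,.2,2.79],[458.2,-318.7,160.2],[[-0.812,0.114,0.572],[0.1,0.993,-0.055],[-0.575,0.013,-0.818]])][1:]
def fk(q,s,p):
    c,o7,d1,d3,a3,d5,a5,d7,a7=p
    A=R.identity();t=np.zeros(3)
    def mv(v): 
        nonlocal t; t=t+A.apply(v)
    def rt(ax,ang):
        nonlocal A; A=A*R.from_euler(ax,ang)
    rt('z',s[0]*q[0]+c);mv([0,0,d1]);rt('y',q[1]);rt('z',s[1]*q[2]);mv([a3,0,d3]);rt('y',q[3]);rt('z',s[2]*q[4]);mv([a5,0,d5]);rt('y',q[5]);mv([a7,0,0]);rt('z',s[3]*q[6]+o7);mv([0,0,d7])
    return t,A.as_matrix()
def res(p,s):
    r=[]
    for q,x,M in D:
        t,A=fk(q,s,p); r+=list((t-x)/10); r+=list((A-np.array(M)).ravel()*10)
    return np.array(r)
if __name__=='__main__':
    import itertools
    best=[]
    for s in itertools.product((1,-1),repeat=4):
        for c in(0,1.5,3,-1.5):
          for o in (0,1.57,3.14,-1.57):
            try: S=least_squares(res,[c,o,300,400,0,400,0,200,0],args=(s,),max_nfev=60)
            except Exception: continue
            best.append((S.cost,s,S.x))
    best.sort(key=lambda b:b[0])
    for b in best[:3]: print(b[0],b[1],b[2].round(3).tolist())
E
python3 fk.py
```

```text
2.2581571146832933 (-1, -1, -1, -1) [-0.078, 1.499, 245.477, 553.583, 10.428, 446.765, 5.991, 316.276, 16.471]
2.2581571146832973 (-1, -1, -1, -1) [-0.078, 1.499, 245.477, 553.583, 10.428, 446.765, 5.991, 316.276, 16.471]
2.2581571146834194 (-1, -1, -1, -1) [-0.078, 1.499, 245.477, 553.583, 10.428, 446.765, 5.991, 316.276, 16.471]
```

```bash
cat > ik.py <<'E'
from fk import *
s=(-1,-1,-1,-1); p=[-0.078,1.499,245.477,553.583,10.428,446.765,5.991,316.276,16.471]
lo=np.array([-2.95,-.29,-1.47,.14,-1.03,.13,-2.86]);hi=np.array([2.95,1.99,1.44,2.54,4.17,1.85,2.86])
from h import Rt
def sols(P,yaw,a,flip,n=60,seed=0):
    M=Rt(yaw,a)
    if flip: M=M@np.diag([-1,-1,1.])
    rng=np.random.default_rng(seed);out=[]
    def f(q):
        t,A=fk(q,s,p);return np.r_[(t-P)/10,(A-M).ravel()*10]
    for _ in range(n):
        q0=rng.uniform(lo,hi);S=least_squares(f,q0,bounds=(lo,hi),max_nfev=80)
        if S.cost<1e-4: out.append(S.x)
    return np.array(out)
def show(*a,**k):
    X=sols(*a,**k)
    if len(X)==0: print(a,'none');return
    m=np.minimum((X-lo),(hi-X)).min(1);i=np.argsort(-m)[:6];print(a,len(X));print(np.c_[m[i],X[i]].round(2))
if __name__=='__main__':
    for a in(.52,.61):
        for fl in(0,1):
            show([448,-326,41],np.radians(-7),a,fl)
            show([580,37,155],np.radians(6.5),a,fl)
E
python3 ik.py
```

```text
([448, -326, 41], np.float64(-0.12217304763960307), 0.52, 0) 25
[[ 0.24  1.55  0.84 -1.2   2.3   1.69  0.46  0.56]
 [ 0.24  1.54  0.82 -1.18  2.3   1.7   0.44  0.55]
 [ 0.24  1.53  0.8  -1.16  2.3   1.7   0.41  0.54]
 [ 0.24  1.51  0.78 -1.13  2.3   1.71  0.38  0.53]
 [ 0.22  1.5   0.76 -1.1   2.3   1.71  0.35  0.51]
 [ 0.18  1.59  0.92 -1.29  2.3   1.69  0.56  0.59]]
([580, 37, 155], np.float64(0.11344640137963143), 0.52, 0) 31
[[ 0.33  0.72  0.45 -1.13  2.2   1.24  0.46  0.37]
 [ 0.31  0.7   0.44 -1.09  2.2   1.21  0.44  0.39]
 [ 0.28  0.67  0.41 -1.05  2.2   1.17  0.41  0.42]
 [ 0.28  0.67  0.41 -1.04  2.2   1.17  0.41  0.42]
 [ 0.25  0.77  0.5  -1.22  2.21  1.29  0.53  0.32]
 [ 0.24  0.62  0.38 -0.97  2.2   1.11  0.37  0.47]]
([448, -326, 41], np.float64(-0.12217304763960307), 0.52, 1) 13
[[ 0.24  1.56  0.86 -1.23  2.3   1.69  0.5  -2.57]
 [ 0.11  1.42  0.68 -0.97  2.31  1.77  0.24 -2.71]
 [ 0.09  1.4   0.66 -0.94  2.31  1.8   0.22 -2.75]
 [ 0.07  1.39  0.65 -0.92  2.31  1.82  0.2  -2.77]
 [ 0.04  1.37  0.64 -0.89  2.31  1.86  0.18 -2.82]
 [ 0.04  1.37  0.64 -0.89  2.31  1.86  0.
[... 854 characters left out ...]
41  0.01]
 [ 0.23  0.68  0.4  -1.05  2.29  1.59  0.36  0.01]
 [ 0.16  0.59  0.36 -0.92  2.29  1.58  0.29 -0.  ]
 [ 0.16  0.83  0.57 -1.31  2.29  1.61  0.58  0.03]
 [ 0.15  0.57  0.35 -0.89  2.29  1.57  0.28 -0.  ]
 [ 0.14  0.56  0.34 -0.88  2.29  1.57  0.27 -0.  ]]
([448, -326, 41], np.float64(-0.12217304763960307), 0.61, 1) 38
[[ 0.16  1.13  0.55 -0.4   2.38  3.98  0.29  1.42]
 [ 0.15  1.14  0.55 -0.42  2.38  3.95  0.28  1.45]
 [ 0.15  1.15  0.55 -0.43  2.38  3.93  0.28  1.47]
 [ 0.14  1.17  0.56 -0.45  2.38  3.89  0.27  1.51]
 [ 0.13  1.19  0.56 -0.48  2.38  3.85  0.26  1.55]
 [ 0.13  1.63  0.96 -1.3   2.36  1.93  0.55 -2.73]]
([580, 37, 155], np.float64(0.11344640137963143), 0.61, 1) none
```

```bash
cat > sim.py <<'E'
from ik import *
def jac(q,e=1e-5):
    t0,A0=fk(q,s,p);J=np.zeros((6,7))
    for i in range(7):
        d=np.array(q,float);d[i]+=e;t,A=fk(d,s,p);J[:3,i]=(t-t0)/e/1000;J[3:,i]=R.from_matrix(A@A0.T).as_rotvec()/e
    return J
def step(q,row,sub=4,lam=1e-3):
    t,A=fk(q,s,p);tt=t+10*np.array(row[:3]);RR=R.from_rotvec(row[3:]).as_matrix()@A
    for _ in range(sub*3):
        t,A=fk(q,s,p);e=np.r_[(tt-t)/1000,R.from_matrix(RR@A.T).as_rotvec()]
        J=jac(q);q=np.clip(q+J.T@np.linalg.solve(J@J.T+lam**2*np.eye(6),e),lo,hi)
    return q
def run(q,rows):
    for r in rows:q=step(q,r)
    t,A=fk(q,s,p);return q,t,A
if __name__=='__main__':
    q=np.array([1.1588,.4118,-.0127,1.597,.0056,1.1343,-.0822])
    def go(P,rv,n):
        global q
        t,A=fk(q,s,p)
        for k in range(n): q=step(q,list((np.array(P)-t)/10/n)+list(np.array(rv)/n))
        print(q.round(2),fk(q,s,p)[0].round(0))
    go([300.9,-431.9,363.3],[0,0,.98],8);go([398.8,-255.5,445.4],[0,0,.99],8);print('obs .92,.07,-.49,1.57,.04,1.51,1.19')
    go([470,-2,446],[0,0,.93],8);print('obs .62,.09,-.78,1.57,.07,1.51,1.57')
    go([635.3,-106.2,345.2],[0,0,-.07],8);print('obs .53,.47,-.7,1.36,.32,1.43,1.5')
    go([494.7,-149.8,384.4],[0,0,0],8);print('obs .8,.2,-.73,1.6,.16,1.4,1.72')
    go([480,-200,365],[0,0,-.2],3);go([465.4,-294.9,265.5],[-.075,-.58,0],6);print('obs 1.27,.09,-.65,2.11,-.45,.52,2.45')
E
python3 sim.py
```

```text
[ 1.09  0.19 -0.25  1.62  0.05  1.34  0.59] [ 301. -432.  363.]
[ 0.94  0.07 -0.48  1.58  0.03  1.51  1.2 ] [ 399. -256.  445.]
obs .92,.07,-.49,1.57,.04,1.51,1.19
[ 0.64  0.08 -0.78  1.58  0.05  1.51  1.54] [470.  -2. 446.]
obs .62,.09,-.78,1.57,.07,1.51,1.57
[ 0.54  0.47 -0.71  1.37  0.3   1.42  1.44] [ 635. -106.  345.]
obs .53,.47,-.7,1.36,.32,1.43,1.5
[ 0.82  0.2  -0.73  1.61  0.13  1.39  1.68] [ 495. -150.  384.]
obs .8,.2,-.73,1.6,.16,1.4,1.72
[ 0.87  0.2  -0.67  1.63  0.13  1.35  1.58] [ 480. -200.  365.]
[ 1.28  0.09 -0.62  2.11 -0.56  0.53  2.5 ] [ 465. -295.  266.]
obs 1.27,.09,-.65,2.11,-.45,.52,2.45
```

```bash
cat > plan.py <<'E'
from sim import *
def Rg(yaw,a,phi,flip=0):
    M=Rt(yaw,a)
    if flip: M=M@np.diag([-1,-1,1.])
    px=np.array([np.cos(yaw),np.sin(yaw),0]);return R.from_rotvec(phi*px).as_matrix()@M
def goto(q,P,M,n=10):
    mm=9;
    for k in range(n):
        t,A=fk(q,s,p);f=1/(n-k)
        row=np.r_[(np.array(P)-t)/10*f,R.from_matrix(M@A.T).as_rotvec()*f];qn=step(q,row);q=qn
        mm=min(mm,np.min(np.r_[q-lo,hi-q]))
    t,A=fk(q,s,p);e=np.linalg.norm(t-P),np.degrees(R.from_matrix(M@A.T).magnitude())
    return q,mm,e
if __name__=='__main__':
    q0=np.array([1.38,.32,-.74,2.23,-.66,.2,2.79])
    y=np.radians(-7)
    qh,_,_=goto(q0,[460,-290,330],Rt(y,0.2),10); print(qh.round(2))
    for a in(.45,.52,.6):
        for phi in(-.6,-.4,-.2,0,.2,.4,.6):
            q,m1,e1=goto(qh,[448,-326,180],Rg(y,a,phi),12)
            q,m2,e2=goto(q,[448,-326,41],Rg(y,a,phi),10)
            print(a,phi,round(m1,2),round(m2,2),np.round(e1+e2,1),q.round(2))
E
python3 plan.py
```

```text
[ 0.84  0.14 -0.33  1.77 -0.05  1.06  1.98]
0.45 -0.6 0.17 0.07 [0. 0. 0. 0.] [ 0.48  0.57 -0.21  2.47  2.36  0.72 -0.4 ]
0.45 -0.4 0.08 0.0 [0. 0. 0. 0.] [ 0.64  0.5  -0.25  2.43  2.48  0.45 -0.45]
0.45 -0.2 0.17 0.0 [ 0.   0.  60.8 11. ] [ 0.73  0.44 -0.17  2.29  0.06  0.13  2.04]
0.45 0 0.34 0.0 [0.  0.  6.3 1.1] [ 1.11  0.52 -0.48  2.21 -0.43  0.13  2.6 ]
0.45 0.2 0.27 0.06 [0. 0. 0. 0.] [ 1.19  0.58 -0.47  2.13 -0.62  0.33  2.8 ]
0.45 0.4 0.23 0.02 [0. 0. 0. 0.] [ 1.21  0.65 -0.42  2.05 -0.69  0.56  2.84]
0.45 0.6 0.22 0.03 [0. 0. 0. 0.] [ 1.23  0.73 -0.38  1.96 -0.71  0.77  2.83]
0.52 -0.6 0.11 0.02 [0. 0. 0. 0.] [ 0.51  0.59 -0.2   2.52  2.55  0.79 -0.54]
0.52 -0.4 0.0 0.0 [22.7  4.1  0.   0. ] [ 0.71  0.52 -0.28  2.48  2.7   0.53 -0.61]
0.52 -0.2 0.08 0.0 [ 0.   0.  91.  16.5] [ 1.02  0.46 -0.46  2.33 -0.32  0.13  2.51]
0.52 0 0.2 0.0 [ 0.   0.  37.6  6.8] [ 1.28  0.57 -0.65  2.26 -0.64  0.13  2.86]
0.52 0.2 0.12 0.0 [0. 0. 0. 0.] [ 1.34  0.63 -0.64  2.18 -0.64  0.24  2.86]
0.52 0.4 0.12 0.0 [0. 0. 0. 0.] [ 1.36  0.69 -0.59  2.09 -0.67  0.46  2.86]
0.52 0.6 0.13 0.0 [0.  0.  0.  0.1] [ 1.35  0.76 -0.51  2.01 -0.72  0.68  2.86]
0.6 -0.6 0.05 0.0 [ 0.   0.  13.3  1.1] [ 0.49  0.62 -0.11  2.54  2.76  0.88 -0.7 ]
0.6 -0.4 0.0 0.0 [71.3 12.9  0.   0. ] [ 0.74  0.55 -0.26  2.52  2.92  0.64 -0.77]
0.6 -0.2 0.0 0.0 [  3.5   0.6 131.2  23.8] [ 1.38  0.56 -0.83  2.38 -0.58  0.13  2.86]
0.6 0 0.0 0.0 [ 0.   0.5 71.  12.9] [ 1.45  0.65 -0.84  2.3  -0.57  0.13  2.86]
0.6 0.2 0.0 0.0 [0.  1.1 4.6 0.8] [ 1.5   0.72 -0.82  2.22 -0.58  0.13  2.86]
0.6 0.4 0.0 0.0 [0.  0.5 0.  0. ] [ 1.52  0.77 -0.77  2.13 -0.62  0.34  2.86]
0.6 0.6 0.03 0.0 [0. 0. 0. 0.] [ 1.5   0.83 -0.68  2.05 -0.68  0.55  2.86]
```

```bash
cat > plan2.py <<'E'
from plan import *
q0=np.array([1.38,.32,-.74,2.23,-.66,.2,2.79]);y=np.radians(-7);y2=np.radians(6.5)
qh,_,_=goto(q0,[460,-290,330],Rt(y,0.),10); print(qh.round(2))
qf=qh
for k in range(1,7): 
    qf,m,e=goto(qf,[460,-290,330],Rt(y-k*np.pi/6,0),4)
print('flipped',qf.round(2))
for a in(.45,.52,.6):
  for phi in(0,.2,.3,.4,.5):
    q,m1,e1=goto(qf,[448,-326,180],Rg(y,a,phi,1),12)
    q,m2,e2=goto(q,[448,-326,41],Rg(y,a,phi,1),10);qg=q
    q,m3,e3=goto(q,[448,-326,160],Rg(y,a,phi,1),8)
    for ph2 in(phi,0,-.2):
      qq,m4,e4=goto(q,[500,30,250],Rg(y2,a,ph2,1),14)
      qq,m5,e5=goto(qq,[530,30,153],Rg(y2,a,ph2,1),8)
      qq,m6,e6=goto(qq,[580,37,153],Rg(y2,a,ph2,1),8)
      print(a,phi,ph2,np.round([m1,m2,m3,m4,m5,m6],2),round(max(e1+e2+e4+e5+e6),1),qg.round(2),qq.round(2))
E
python3 plan2.py
```

```text
[ 0.68  0.23 -0.25  1.64  0.06  1.28  1.88]
flipped [ 0.33  0.23  0.19  1.64 -0.04  1.28 -1.16]
0.45 0 0 [0.4  0.   0.03 0.29 0.14 0.14] 0.0 [ 1.    0.5  -0.32  2.23 -1.03  0.16  0.06] [-0.04  0.27 -0.11  2.12  0.01  0.3  -1.59]
0.45 0 0 [0.4  0.   0.03 0.29 0.14 0.14] 0.0 [ 1.    0.5  -0.32  2.23 -1.03  0.16  0.06] [-0.04  0.27 -0.11  2.12  0.01  0.3  -1.59]
0.45 0 -0.2 [0.4  0.   0.03 0.25 0.2  0.21] 0.0 [ 1.    0.5  -0.32  2.23 -1.03  0.16  0.06] [-0.24  0.28 -0.06  2.14  0.72  0.37 -2.33]
0.45 0.2 0.2 [0.28 0.   0.04 0.27 0.23 0.23] 0.5 [ 0.9   0.53 -0.08  2.15 -1.03  0.48  0.04] [ 0.19  0.3  -0.2   2.12 -0.59  0.38 -0.97]
0.45 0.2 0 [0.28 0.   0.04 0.27 0.14 0.14] 0.5 [ 0.9   0.53 -0.08  2.15 -1.03  0.48  0.04] [ 0.01  0.27 -0.17  2.12  0.07  0.3  -1.66]
0.45 0.2 -0.2 [0.28 0.   0.04 0.27 0.23 0.23] 0.5 [ 0.9   0.53 -0.08  2.15 -1.03  0.48  0.04] [-0.14  0.29 -0.18  2.14  0.8   0.39 -2.4 ]
0.45 0.3 0.3 [0.25 0.   0.03 0.22 0.15 0.16] 0.0 [ 0.87  0.57  0.    2.11 -1.03  0.63  0.02] [ 0.25  0.32 -0.19  2.12 -0.81  0.45 -0.75]
0.45 0.3 0 [0.25 0.   0.03 0.22 0.14 0.14] 0.0 [ 0.87  
[... 4425 characters left out ...]
1.    0.18 -0.49]
0.6 0.4 0 [0.01 0.   0.02 0.04 0.   0.  ] 32.1 [ 1.32  0.67 -0.47  2.15 -1.03  0.49  0.1 ] [ 0.06  0.25 -0.25  2.24  0.75  0.13 -2.35]
0.6 0.4 -0.2 [0.01 0.   0.02 0.03 0.   0.  ] 26.6 [ 1.32  0.67 -0.47  2.15 -1.03  0.49  0.1 ] [ 0.35  0.35 -0.79  2.29  1.61  0.48 -2.86]
0.6 0.5 0.5 [0.   0.   0.02 0.   0.   0.  ] 9.4 [ 1.26  0.69 -0.36  2.11 -1.03  0.63  0.07] [ 0.94  0.54 -0.94  2.22 -1.    0.22 -0.48]
0.6 0.5 0 [0.   0.   0.02 0.01 0.   0.  ] 31.7 [ 1.26  0.69 -0.36  2.11 -1.03  0.63  0.07] [ 0.05  0.25 -0.24  2.24  0.66  0.13 -2.25]
0.6 0.5 -0.2 [0.   0.   0.02 0.   0.   0.  ] 117.6 [ 1.26  0.69 -0.36  2.11 -1.03  0.63  0.07] [-0.81  0.31  0.71  2.25 -0.75  0.13 -0.84]
```

```bash
cat > scan.py <<'E'
from plan import *
def scan(P,M,n=150):
    rng=np.random.default_rng(1);best={}
    for _ in range(n):
        q0=rng.uniform(lo,hi)
        S=least_squares(lambda q:np.r_[(fk(q,s,p)[0]-P)/10,(fk(q,s,p)[1]-M).ravel()*10],q0,bounds=(lo+.02,hi-.02),max_nfev=60)
        if S.cost<1e-4:
            x=S.x;m=np.min(np.r_[x-lo,hi-x]);k=round(x[2]/.3)
            k=(k,round(x[4]/1.5))
            if k not in best or best[k][0]<m: best[k]=(m,x)
    return best
y=np.radians(-7)
if __name__=='__main__':
  for fl in(0,1):
   for a in(.5,):
    for phi in(-.4,0,.4):
      b=scan([448,-326,41],Rg(y,a,phi,fl))
      for k in sorted(b,key=lambda k:-b[k][0])[:7]: print(fl,a,phi,round(b[k][0],2),b[k][1].round(2))
E
python3 scan.py
```

```text
Traceback (most recent call last):
  File "scan.py", line 17, in <module>
    b=scan([448,-326,41],Rg(y,a,phi,fl))
  File "scan.py", line 6, in scan
    S=least_squares(lambda q:np.r_[(fk(q,s,p)[0]-P)/10,(fk(q,s,p)[1]-M).ravel()*10],q0,bounds=(lo+.02,hi-.02),max_nfev=60)
ValueError: Initial guess is outside of provided bounds
```

```bash
sed -i 's/rng.uniform(lo,hi)/rng.uniform(lo+.03,hi-.03)/' scan.py; python3 scan.py
```

```text
0 0.5 -0.4 0.1 [ 1.38  1.05 -1.36  2.44  2.05  1.18  0.3 ]
0 0.5 -0.4 0.1 [ 1.35  0.97 -1.28  2.44  2.06  1.09  0.24]
0 0.5 -0.4 0.09 [ 1.22  0.75 -1.02  2.45  2.16  0.84  0.05]
0 0.5 -0.4 0.09 [ 1.08  0.64 -0.8   2.45  2.27  0.7  -0.12]
0 0.5 -0.4 0.09 [ 1.01  0.6  -0.71  2.45  2.32  0.65 -0.19]
0 0.5 -0.4 0.08 [-0.19  0.7   0.94  2.46  3.91  0.62 -1.96]
0 0.5 -0.4 0.08 [ 0.81  0.54 -0.43  2.46  2.52  0.55 -0.43]
0 0.5 0 0.25 [ 1.51  0.79 -1.14  2.29  1.63  0.41  0.6 ]
0 0.5 0 0.19 [ 1.46  0.72 -1.05  2.29  1.63  0.32  0.58]
0 0.5 0 0.04 [ 1.62  1.07 -1.43  2.29  1.66  0.77  0.66]
0 0.5 0.4 0.32 [ 1.66  0.95 -1.15  2.08  0.54  0.45  1.69]
0 0.5 0.4 0.29 [ 1.46  0.74 -0.75  2.07 -0.36  0.42  2.56]
0 0.5 0.4 0.29 [ 1.46  0.74 -0.75  2.07 -0.35  0.42  2.55]
0 0.5 0.4 0.21 [ 1.7   1.04 -1.26  2.08  0.77  0.52  1.47]
0 0.5 0.4 0.11 [ 1.73  1.14 -1.36  2.09  0.95  0.61  1.31]
1 0.5 -0.4 0.09 [-0.26  0.78  1.07  2.45  4.02  0.7   1.04]
1 0.5 -0.4 0.09 [-0.24  0.75  1.03  2.45  3.98  0.67  1.09]
1 0.5 -0.4 0.08 [ 0.78  0.53 -0.4   2.46  2.54  0.54  2.68]
1 0.5 -0.4 0.08 [-0.06  0.62  0.75  2.46  3.72  0.53  1.41]
1 0.5 -0.4 0.07 [ 0.57  0.5  -0.11  2.47  2.79  0.48  2.41]
1 0.5 -0.4 0.07 [0.15 0.54 0.44 2.47 3.38 0.46 1.77]
1 0.5 -0.4 0.07 [ 0.87  0.55 -0.52  2.46  2.45  0.58  2.79]
1 0.5 0 0.25 [ 1.51  0.79 -1.15  2.29  1.63  0.42 -2.54]
1 0.5 0 0.17 [ 1.44  0.7  -1.02  2.29  1.63  0.3  -2.57]
1 0.5 0 0.1 [ 1.61  1.   -1.37  2.29  1.65  0.69 -2.5 ]
1 0.5 0.4 0.34 [ 1.35  0.69 -0.58  2.08 -0.63  0.47 -0.33]
1 0.5 0.4 0.31 [ 1.65  0.94 -1.13  2.07  0.5   0.44 -1.42]
1 0.5 0.4 0.28 [ 1.61  0.89 -1.05  2.07  0.3   0.41 -1.22]
1 0.5 0.4 0.27 [ 1.27  0.66 -0.47  2.08 -0.76  0.51 -0.21]
1 0.5 0.4 0.25 [ 1.26  0.65 -0.45  2.08 -0.78  0.52 -0.19]
1 0.5 0.4 0.22 [ 1.7   1.04 -1.25  2.08  0.76  0.52 -1.66]
1 0.5 0.4 0.06 [ 1.74  1.18 -1.41  2.09  1.01  0.66 -1.89]
```

```bash
cat > plan3.py <<'E'
from plan import *
q0=np.array([1.38,.32,-.74,2.23,-.66,.2,2.79]);y=np.radians(-7);y2=np.radians(6.5)
for a in(.45,.5,.55):
  for phi in(.15,.25,.35,.45):
    q,m1,e1=goto(q0,[448,-326,170],Rg(y,a,phi),8)
    qa=q;q,m2,e2=goto(q,[448,-326,41],Rg(y,a,phi),10);qg=q
    q,m3,e3=goto(q,[448,-326,160],Rg(y,a,phi),8)
    print(a,phi,np.round([m1,m2,m3],2),np.round(e1+e2,1),qa.round(2),qg.round(2))
    for ph2 in(phi,0,-.2):
      qq,m4,e4=goto(q,[500,30,250],Rg(y2,a,ph2),14)
      qq,m5,e5=goto(qq,[530,30,153],Rg(y2,a,ph2),8)
      qq,m6,e6=goto(qq,[580,37,153],Rg(y2,a,ph2),8)
      print('    ',ph2,np.round([m4,m5,m6],2),round(max(e4+e5+e6),1),qq.round(2))
E
python3 plan3.py
```

```text
0.45 0.15 [0.1  0.13 0.17] [0. 0. 0. 0.] [ 1.19  0.32 -0.48  2.06 -0.47  0.58  2.54] [ 1.21  0.57 -0.53  2.15 -0.5   0.26  2.68]
     0.15 [0.32 0.16 0.16] 0.0 [ 0.42  0.32 -0.54  2.11 -0.09  0.32  1.67]
     0 [0.3  0.16 0.16] 0.0 [ 0.28  0.3  -0.51  2.13  0.45  0.33  1.12]
     -0.2 [0.28 0.28 0.3 ] 0.0 [ 0.2   0.33 -0.6   2.15  1.03  0.5   0.53]
0.45 0.25 [0.1  0.16 0.18] [0. 0. 0. 0.] [ 1.24  0.37 -0.51  2.03 -0.5   0.66  2.56] [ 1.26  0.61 -0.54  2.11 -0.53  0.37  2.7 ]
     0.25 [0.3  0.19 0.19] 0.0 [ 0.54  0.36 -0.61  2.11 -0.32  0.34  1.92]
     0 [0.3  0.16 0.16] 0.0 [ 0.3   0.3  -0.54  2.13  0.48  0.33  1.09]
     -0.2 [0.29 0.28 0.29] 0.0 [ 0.24  0.34 -0.65  2.15  1.06  0.51  0.5 ]
0.45 0.35 [0.1  0.15 0.17] [0. 0. 0. 0.] [ 1.29  0.42 -0.53  1.99 -0.52  0.74  2.56] [ 1.29  0.65 -0.55  2.07 -0.54  0.47  2.71]
     0.35 [0.29 0.23 0.23] 0.0 [ 0.65  0.4  -0.67  2.1  -0.49  0.38  2.1 ]
     0 [0.29 0.16 0.17] 0.0 [ 0.32  0.31 -0.56  2.13  0.5   0.33  1.07]
     -0.2 [0.29 0.28 0.29] 0.0 [ 0.27  0.34 -0.69  2.15  1.08  0.53  0.49]
0.45 0.45 [0.1  0.15 0.17] [0. 0. 0. 0.] [ 1.32
[... 2410 characters left out ...]
 0.35 [0.08 0.   0.02] [0. 0. 0. 0.] [ 1.42  0.43 -0.65  2.06 -0.63  0.65  2.69] [ 1.42  0.7  -0.68  2.13 -0.64  0.36  2.86]
     0.35 [0.16 0.08 0.08] 0.0 [ 0.75  0.41 -0.78  2.18 -0.71  0.24  2.34]
     0 [0.15 0.   0.01] 0.0 [ 0.26  0.28 -0.49  2.21  0.76  0.18  0.8 ]
     -0.2 [0.11 0.   0.2 ] 18.6 [ 0.27  0.32 -0.68  2.24  1.39  0.45  0.17]
0.55 0.45 [0.08 0.02 0.04] [0. 0. 0. 0.] [ 1.44  0.48 -0.65  2.02 -0.63  0.73  2.67] [ 1.43  0.74 -0.66  2.09 -0.65  0.46  2.84]
     0.45 [0.14 0.13 0.13] 0.0 [ 0.84  0.47 -0.83  2.18 -0.82  0.28  2.46]
     0 [0.16 0.01 0.01] 0.0 [ 0.27  0.28 -0.5   2.21  0.77  0.18  0.78]
     -0.2 [0.09 0.   0.  ] 153.3 [-1.02  0.41  1.01  2.23 -1.03  0.22  2.58]
```

```bash
cat > g.py <<'E'
import sys
from h import *
from scipy.spatial.transform import Rotation as R
lo=np.array([-2.95,-.29,-1.47,.14,-1.03,.13,-2.86]);hi=-np.array([-2.95,-1.99,-1.44,-2.54,-4.17,-1.85,-2.86])
def goal(P,yawdeg,a,phi):
    yaw=np.radians(yawdeg);px=np.array([np.cos(yaw),np.sin(yaw),0]);M=R.from_rotvec(phi*px).as_matrix()@Rt(yaw,a)
    o=env.get_obs();d=R.from_matrix(M@np.array(o['tool_rot']).T).as_rotvec()
    print('pos',o['eef_pos'].round(1),'dcm',((np.array(P)-o['eef_pos'])/10).round(2),'rot',d.round(3),'q',o['qpos'].round(2),'marg',np.min(np.r_[o['qpos']-lo,hi-o['qpos']]).round(2),'t',round(o['time_s'],2),'gap',round(o['finger_gap'],1),'F',o['force'].round(1))
if __name__=='__main__': v=[float(x) for x in sys.argv[1:]]; goal(v[:3],*v[3:6])
E
python3 g.py 448 -326 170 -7 .5 .25
```

```text
pos [ 459.2 -319.3  162.3] dcm [-1.12 -0.67  0.77] rot [0.251 0.085 0.006] q [ 1.38  0.32 -0.74  2.22 -0.66  0.21  2.79] marg 0.07 t 7.95 gap 87.8 F [ 0.6 -0.6  0.3]
```

```bash
python3 -m crank '[[-0.3,-0.2,0.4,0.063,0.021,0],[-0.3,-0.2,0.2,0.063,0.021,0],[-0.3,-0.2,0.2,0.063,0.021,0],[-0.3,-0.1,0,0.063,0.021,0],[0,0,0,0,0,0]]';python3 g.py 448 -326 100 -7 .5 .25
```

```text
time_s: 8.45
eef_pos: [455.1, -322.1, 181.0]
tool_rot: [[-0.857, 0.114, 0.502], [0.225, 0.96, 0.167], [-0.463, 0.256, -0.849]]
force: [0.3, -0.4, 0.0]
finger_gap: 87.6
pos [ 455.1 -322.1  181. ] dcm [-0.71 -0.39 -8.1 ] rot [-0.009  0.    -0.005] q [ 1.3   0.35 -0.56  2.04 -0.56  0.61  2.6 ] marg 0.26 t 8.45 gap 87.6 F [ 0.3 -0.4  0. ]
```

```bash
python3 -m crank '[[-0.2,-0.1,-2,0,0,0],[-0.2,-0.1,-2,0,0,0],[-0.2,-0.1,-2,0,0,0],[-0.1,-0.1,-2,0,0,0],[0,0,-1,0,0,0],[0,0,0,0,0,0]]';python3 g.py 448 -326 41 -7 .5 .25;python3 -c "
from h import *
grab('wrist','w6.png')"
```

```text
time_s: 9.05
eef_pos: [456.5, -323.8, 98.8]
tool_rot: [[-0.856, 0.102, 0.508], [0.208, 0.965, 0.157], [-0.474, 0.24, -0.847]]
force: [0.5, -0.4, -0.6]
finger_gap: 88.1
pos [ 456.5 -323.8   98.8] dcm [-0.85 -0.22 -5.78] rot [ 0.008  0.009 -0.015] q [ 1.31  0.51 -0.6   2.1  -0.58  0.41  2.72] marg 0.14 t 9.05 gap 88.1 F [ 0.5 -0.4 -0.6]
```

View pics/w6.png

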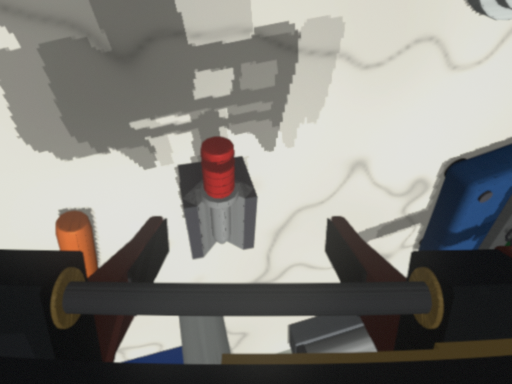

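```bash
python3 - <<'E'
from h import *
f=load('w6.png')
cv2.imwrite('pics/w6A.png',cv2.resize(f['pixels'][125:265,165:275],None,fx=5,fy=4.2,interpolation=cv2.INTER_CUBIC))
print(onz(f,(217,150),39),onz(f,(202,180),39),onz(f,(235,180),39),onz(f,(218.5,165),39),onz(f,(219,196),45), onz(f,(221,238),45))
print(proj(f,[[452,-326.5,39],[434,-324.3,39],[470,-328.7,39]]))
E
```

```text
[ 439.46598522 -324.671637     39.        ] [ 460.34134905 -338.15467675   39.        ] [ 467.46402266 -317.22539191   39.        ] [ 451.28186159 -325.73946269   39.        ] [ 472.34235911 -330.0623184    45.        ] [ 517.8183167  -336.18240834   45.        ]
[[217.50625624 166.1339627 ]
 [216.0612327  142.66295861]
 [218.79633663 186.82112465]]
```

View pics/w6A.png

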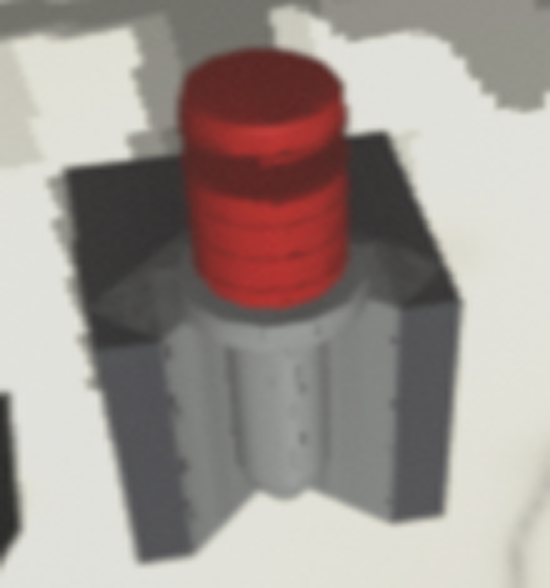

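```bash
python3 -m crank '[[-0.4,-0.1,-1.5,0,0,-0.01],[-0.4,-0.1,-1.5,0,0,0],[-0.3,-0.1,-1.2,0,0,0],[0,0,0,0,0,0]]';python3 g.py 448 -326.8 41.5 -7 .5 .25
```

```text
time_s: 9.5
eef_pos: [448.9, -328.3, 61.8]
tool_rot: [[-0.851, 0.108, 0.513], [0.211, 0.966, 0.146], [-0.48, 0.233, -0.846]]
force: [0.1, 1.0, 0.0]
finger_gap: 87.7
pos [ 448.9 -328.3   61.8] dcm [-0.09  0.15 -2.03] rot [ 0.017  0.014 -0.007] q [ 1.35  0.59 -0.63  2.13 -0.58  0.31  2.78] marg 0.08 t 9.5 gap 87.7 F [0.1 1.  0. ]
```

```bash
python3 -m crank '[[-0.1,0.15,-1,0.01,0.01,-0.005],[-0.1,0,-0.9,0.01,0.01,0],[0,0,0,0,0,0]]';python3 g.py 448 -326.8 41.5 -7 .5 .25
```

```text
time_s: 9.8
eef_pos: [447.9, -327.5, 43.2]
tool_rot: [[-0.859, 0.119, 0.497], [0.225, 0.961, 0.16], [-0.459, 0.25, -0.853]]
force: [0.5, -0.6, -0.2]
finger_gap: 87.7
pos [ 447.9 -327.5   43.2] dcm [ 0.01  0.07 -0.17] rot [-0.003 -0.006 -0.001] q [ 1.32  0.62 -0.61  2.12 -0.57  0.3   2.76] marg 0.1 t 9.8 gap 87.7 F [ 0.5 -0.6 -0.2]
```

```bash
python3 -m crank '[[0,0.05,-0.2,0,0,0],[0,0,0,0,0,0],[0,0,0,0,0,0],[0,0,0,0,0,0],[0,0,0,0,0,0],[0,0,0,0,0,0]]' 255 15;python3 g.py 448 -326.8 41.5 -7 .5 .25;python3 -c "
from h import *
grab('wrist','w7.png')"
```

```text
time_s: 10.4
eef_pos: [448.6, -326.9, 41.7]
tool_rot: [[-0.859, 0.118, 0.498], [0.224, 0.961, 0.16], [-0.46, 0.249, -0.853]]
force: [0.0, -1.0, -0.7]
finger_gap: 43.2
pos [ 448.6 -326.9   41.7] dcm [-0.06  0.01 -0.02] rot [-0.002 -0.005 -0.002] q [ 1.32  0.62 -0.61  2.12 -0.57  0.3   2.77] marg 0.09 t 10.4 gap 43.2 F [ 0.  -1.  -0.7]
```

View pics/w7.png

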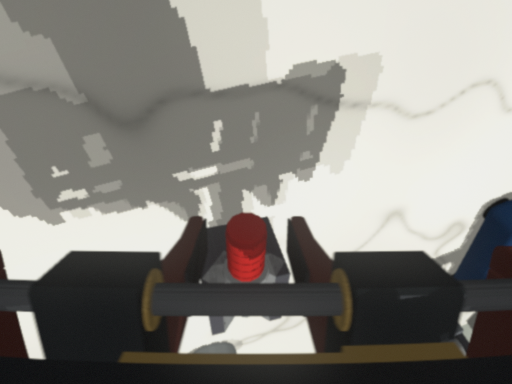

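```bash
python3 -m crank '[[0,0,0,0,0,0],[0,0,0,0,0,0],[0,0,0,0,0,0],[0,0,0,0,0,0],[0,0,0,0,0,0]]' 255 15;python3 -m crank '[[0,0,0,0,0,0],[0,0,0,0,0,0]]' 255 45;python3 g.py 448 -326.8 41.5 -7 .5 .25;python3 -c "
from h import *
grab('wrist','w8.png')"
```

```text
time_s: 10.95
eef_pos: [448.5, -327.3, 41.8]
tool_rot: [[-0.859, 0.118, 0.498], [0.225, 0.961, 0.159], [-0.46, 0.249, -0.853]]
force: [0.6, 0.5, -0.3]
finger_gap: 19.6
time_s: 11.15
eef_pos: [448.5, -327.3, 41.8]
tool_rot: [[-0.859, 0.118, 0.498], [0.225, 0.961, 0.159], [-0.46, 0.249, -0.853]]
force: [0.5, -0.2, 0.7]
finger_gap: 19.0
pos [ 448.5 -327.3   41.8] dcm [-0.05  0.05 -0.03] rot [-0.002 -0.005 -0.001] q [ 1.32  0.62 -0.61  2.12 -0.57  0.3   2.77] marg 0.09 t 11.15 gap 19.0 F [ 0.5 -0.2  0.7]
```

View pics/w8.png

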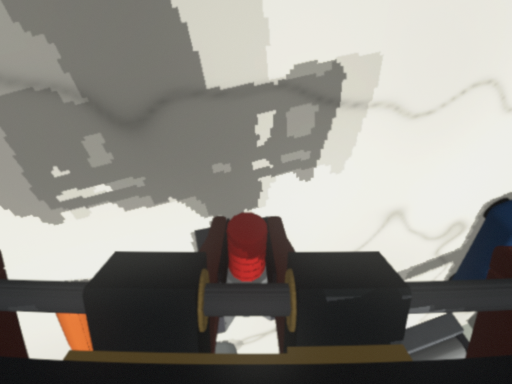

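```bash
python3 -m crank '[[0,0,1,0,0,0],[0,0,2,0,0,0],[0,0,2.5,0,0,0],[0,0,3,0,0,0],[0,0,3,0,0,0],[0,0,0,0,0,0]]';python3 g.py 480 30 250 6.5 .495 -.2;python3 -c "
from h import *
f=grab('wrist','w9.png');f=grab('scene','s9.png');cv2.imwrite('pics/s9A.png',cv2.resize(f['pixels'][80:270,130:340],None,fx=3,fy=3))"
```

```text
time_s: 11.8
eef_pos: [447.1, -324.4, 162.1]
tool_rot: [[-0.861, 0.118, 0.495], [0.225, 0.96, 0.164], [-0.456, 0.253, -0.853]]
force: [0.5, -0.4, -1.3]
finger_gap: 19.4
pos [ 447.1 -324.4  162.1] dcm [ 3.29 35.44  8.79] rot [-0.456 -0.002  0.231] q [ 1.3   0.37 -0.56  2.06 -0.56  0.58  2.63] marg 0.23 t 11.8 gap 19.4 F [ 0.5 -0.4 -1.3]
```

View pics/w9.png

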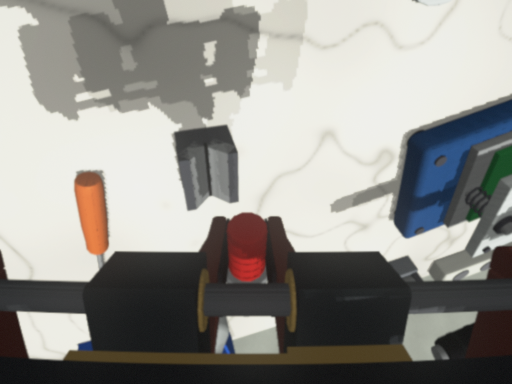

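View pics/s9A.png

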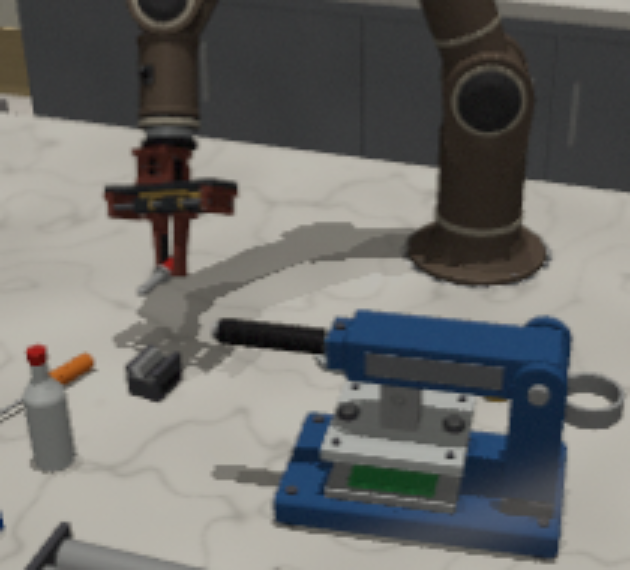

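```bash
python3 -m crank '[[0,1.5,1.5,-0.03,0,0.015],[0.3,3,1.5,-0.04,0,0.02],[0.3,3,1.2,-0.04,0,0.02],[0.3,3,1,-0.04,0,0.02],[0.3,3,1,-0.04,0,0.02],[0.3,3,1,-0.04,0,0.02],[0.3,3,0.5,-0.04,0,0.02],[0.3,3,0.5,-0.04,0,0.02]]';python3 g.py 470 30 250 6.5 .495 -.2
```

```text
time_s: 12.7
eef_pos: [459.3, -92.4, 230.9]
tool_rot: [[-0.881, -0.031, 0.472], [-0.05, 0.998, -0.027], [-0.47, -0.047, -0.881]]
force: [-0.7, -0.1, -1.8]
finger_gap: 19.3
pos [459.3 -92.4 230.9] dcm [ 1.07 12.24  1.91] rot [-0.152 -0.016  0.083] q [ 0.97 -0.06 -0.8   2.3  -0.24  0.41  1.98] marg 0.23 t 12.7 gap 19.3 F [-0.7 -0.1 -1.8]
```

```bash
python3 -m crank '[[0.3,3,-0.3,-0.04,0,0.02],[0.3,3,-0.5,-0.04,0,0.02],[0.3,3,-0.7,-0.035,-0.005,0.02],[0.3,2,-0.7,-0.03,-0.005,0.02],[0.3,1,-0.7,0,-0.005,0],[0,0,0,0,0,0]]';python3 g.py 490 28 152.5 6.5 .495 -.2;python3 -c "
from h import *
f=grab('wrist','w10.png')"
```

```text
time_s: 13.3
eef_pos: [465.4, 9.6, 200.0]
tool_rot: [[-0.876, -0.104, 0.471], [-0.167, 0.981, -0.094], [-0.453, -0.161, -0.877]]
force: [0.2, 0.3, -2.2]
finger_gap: 18.9
pos [465.4   9.6 200. ] dcm [ 2.46  1.84 -4.75] rot [-0.036 -0.022  0.011] q [ 0.97  0.05 -1.23  2.33  0.67  0.42  0.89] marg 0.21 t 13.3 gap 18.9 F [ 0.2  0.3 -2.2]
```

View pics/w10.png

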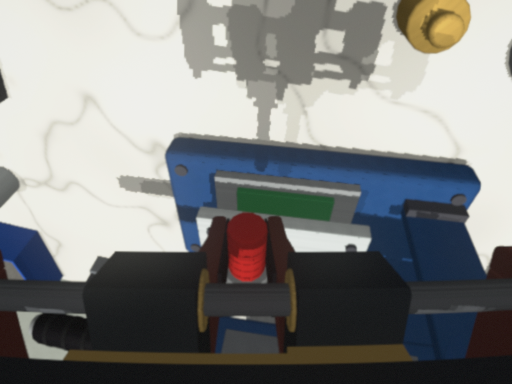

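```bash
python3 - <<'E'
from h import *
f=load('w10.png')
cv2.imwrite('pics/w10A.png',cv2.resize(f['pixels'][160:260,150:400],None,fx=3.2,fy=3.2,interpolation=cv2.INTER_CUBIC))
f=load('w4.png')
cv2.imwrite('pics/w4B.png',cv2.resize(f['pixels'][170:285,265,][None] if 0 else f['pixels'][170:285,265:485],None,fx=3.6,fy=3.6,interpolation=cv2.INTER_CUBIC))
E
```

```text
(no output)
```

View pics/w10A.png

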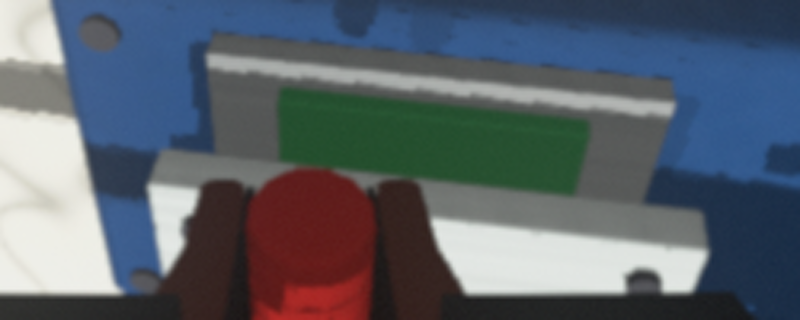

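View pics/w4B.png

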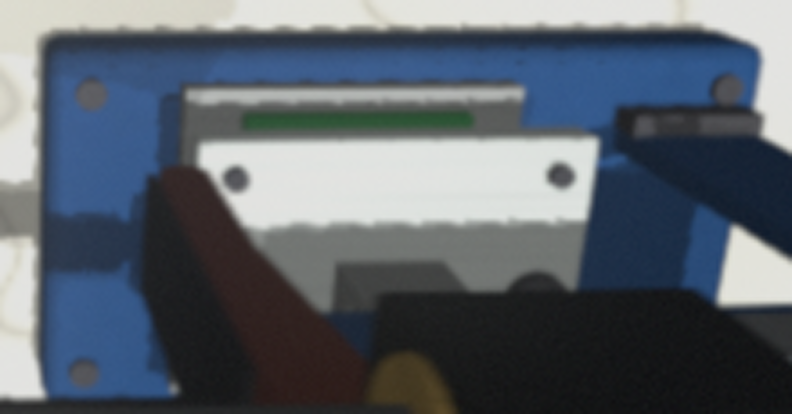

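```bash
python3 - <<'E'
from h import *
for n,sc,off,c in(('w10.png',3.2,(150,160),((149,186),(706,250))),('w4.png',3.6,(265,170),((199,142),(601,135))),('w2.png',3.8,(170,160),((168,153),(545,170)))):
  f=load(n);P=[onz(f,(x/sc+off[0]-.4,y/sc+off[1]-.4),108) for x,y in c];d=P[1]-P[0];d/=np.linalg.norm(d);px=np.array([d[1],-d[0],0])
  print(n,np.linalg.norm(P[1]-P[0]).round(1),np.degrees(np.arctan2(px[1],px[0])).round(2),'mouth',((P[0]+P[1])/2+52*px).round(1))
E
```

```text
w10.png 158.7 6.76 mouth [605.4  41.8 108. ]
w4.png 160.5 6.68 mouth [604.4  42.6 108. ]
w2.png 160.2 6.7 mouth [604.2  40.9 108. ]
```

```bash
python3 -m crank '[[0.5,0.7,-1.5,-0.012,-0.008,0.005],[0.5,0.7,-1.5,-0.012,-0.008,0.004],[0.5,0.5,-1.2,-0.012,-0.006,0.004],[0,0,0,0,0,0]]';python3 g.py 510.3 31 152.8 6.7 .495 -.2
```

```text
time_s: 13.75
eef_pos: [475.9, 22.4, 156.6]
tool_rot: [[-0.871, -0.11, 0.479], [-0.191, 0.974, -0.122], [-0.453, -0.198, -0.869]]
force: [-0.1, 0.7, -1.9]
finger_gap: 19.3
pos [475.9  22.4 156.6] dcm [ 3.44  0.86 -0.38] rot [ 0.001 -0.014  0.007] q [ 0.67  0.22 -1.09  2.37  1.18  0.53  0.34] marg 0.17 t 13.75 gap 19.3 F [-0.1  0.7 -1.9]
```

```bash
python3 -m crank '[[1.1,0.3,-0.1,0,-0.007,0.004],[1.1,0.3,-0.1,0,-0.007,0.003],[0.9,0.2,-0.1,0,0,0],[0,0,0,0,0,0]]';python3 g.py 510.3 31 152.8 6.7 .495 -.2;python3 -c "
from h import *
f=grab('scene','s11.png');cv2.imwrite('pics/s11A.png',cv2.resize(f['pixels'][150:270,200:340],None,fx=5,fy=5,interpolation=cv2.INTER_CUBIC))
f=grab('top','t11.png');cv2.imwrite('pics/t11A.png',cv2.resize(f['pixels'][120:270,140:320],None,fx=4.4,fy=4,interpolation=cv2.INTER_CUBIC))
f=grab('wrist','w11.png')"
```

```text
time_s: 14.15
eef_pos: [506.0, 28.0, 153.0]
tool_rot: [[-0.867, -0.115, 0.485], [-0.196, 0.973, -0.12], [-0.458, -0.2, -0.866]]
force: [0.3, 0.5, -2.3]
finger_gap: 19.0
pos [506.  28. 153.] dcm [ 0.43  0.3  -0.02] rot [ 0.002 -0.008  0.001] q [ 0.61  0.3  -1.06  2.31  1.25  0.58  0.31] marg 0.23 t 14.15 gap 19.0 F [ 0.3  0.5 -2.3]
```

View pics/s11A.png

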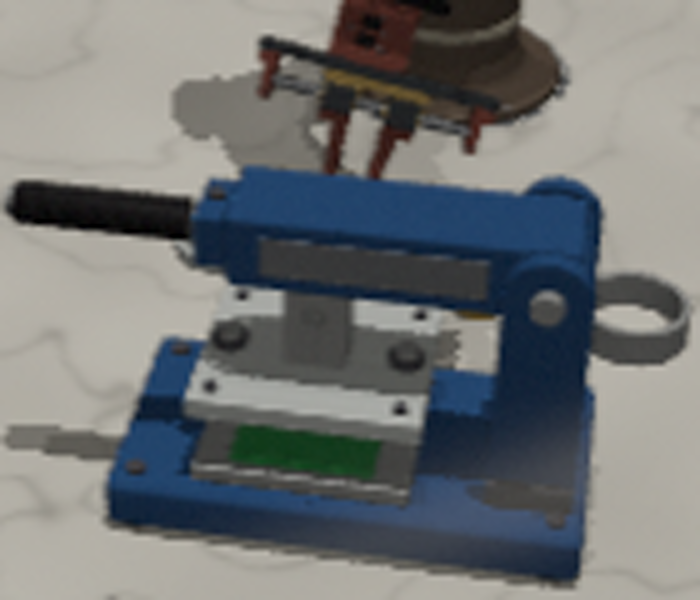

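View pics/t11A.png

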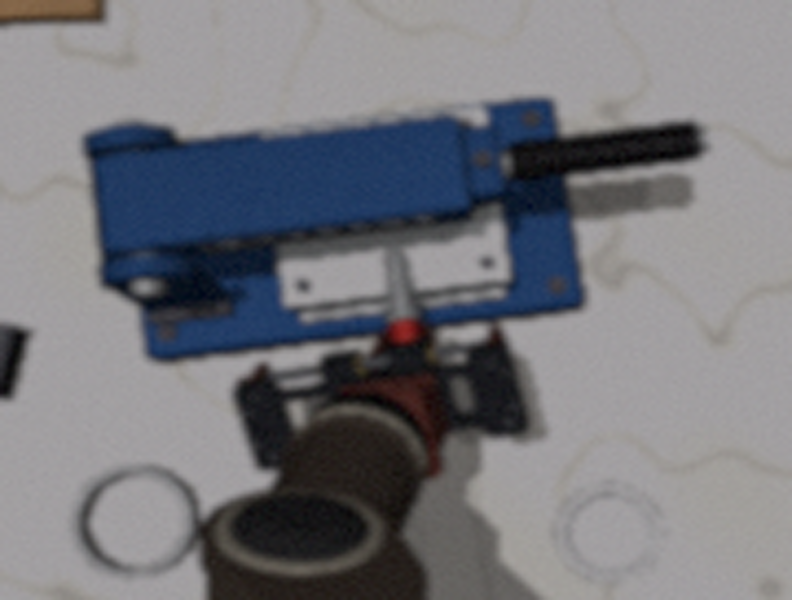

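View pics/w11.png

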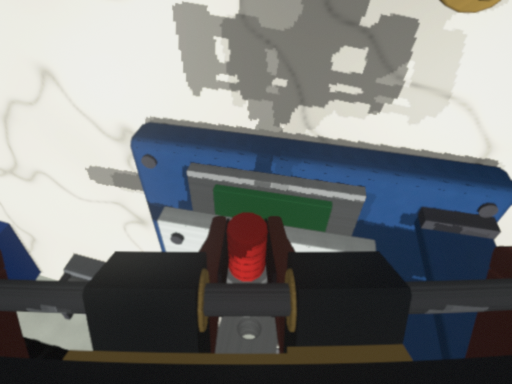

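```bash
python3 - <<'E'
from h import *
f=load('w11.png')
cv2.imwrite('pics/w11A.png',cv2.resize(f['pixels'][205:365,195:300],None,fx=5,fy=3.7,interpolation=cv2.INTER_CUBIC))
print(proj(f,[[604.8,41.5,150]]+[[604.8,41.5+.9932*d,172] for d in(-22,22)]))
# pin pred: axis point
o=env.get_obs();Rr=np.array(o['tool_rot']);pa=Rr@np.array([-.880,0,.475]);u=np.cross(pa,Rr[:,1]);u*=np.sign(u[2]);c=o['eef_pos']-2.9*u
print(pa.round(3),u.round(3),c.round(1)); print(proj(f,[c+s*pa for s in(-14,28,70,80)]))
E
```

```text
[[249.51876973 324.65723066]
 [212.86502834 347.17712188]
 [274.12416857 362.81132565]]
[ 0.993  0.116 -0.009] [-0.015  0.2    0.98 ] [504.8  27.3 149.9]
[[246.46589067 223.80520997]
 [246.46713871 270.41679482]
 [246.46827758 303.75817204]
 [246.4685272  310.32730556]]
```

View pics/w11A.png

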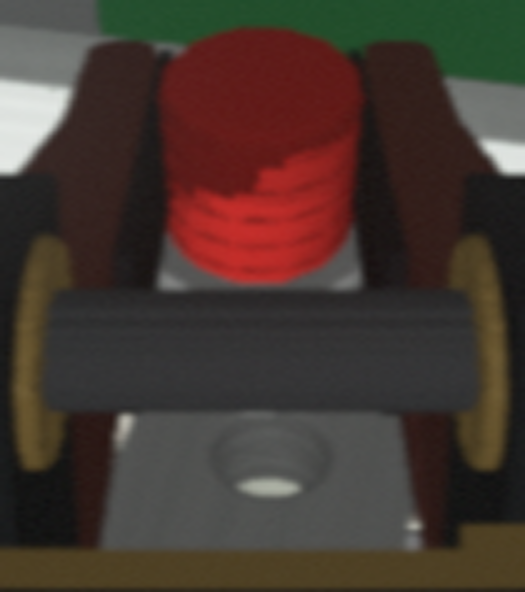

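```bash
python3 -m crank '[[0.5,0.2,0,0.001,-0.006,0.001],[0.5,0.1,0,0,0,0],[0.5,0.06,0,0,0,0],[0,0,0,0,0,0]]';python3 g.py 576.5 37.9 152.9 6.7 .495 -.2;python3 -c "
from h import *
f=grab('wrist','w12.png')
cv2.imwrite('pics/w12A.png',cv2.resize(f['pixels'][205:365,195:300],None,fx=5,fy=3.7,interpolation=cv2.INTER_CUBIC))
print(proj(f,[[604.8,40.6,150]]))
o=env.get_obs();Rr=np.array(o['tool_rot']);pa=Rr@np.array([-.880,0,.475]);u=np.cross(pa,Rr[:,1]);u*=np.sign(u[2]);c=o['eef_pos']-2.9*u
k=(604.8-c[0])/pa[0];print(pa.round(3),(c+k*pa).round(1));print(proj(f,[c+s*pa for s in(-14,28,70,80,k)]))"
```

```text
time_s: 14.7
eef_pos: [520.5, 31.1, 153.3]
tool_rot: [[-0.864, -0.114, 0.491], [-0.198, 0.973, -0.121], [-0.464, -0.201, -0.863]]
force: [0.6, 0.3, -1.3]
finger_gap: 19.5
pos [520.5  31.1 153.3] dcm [ 5.6   0.68 -0.04] rot [ 0.003 -0.001  0.   ] q [ 0.59  0.32 -1.05  2.29  1.27  0.6   0.3 ] marg 0.25 t 14.7 gap 19.5 F [ 0.6  0.3 -1.3]
[[246.78483366 313.11001986]]
[ 0.993  0.117 -0.002] [604.8  40.4 150.1]
[[246.54107327 223.38607627]
 [246.53072203 270.05400884]
 [246.52341401 303.42966995]
 [246.521984   310.00494392]
 [246.52128333 313.23220044]]
```

View pics/w12A.png

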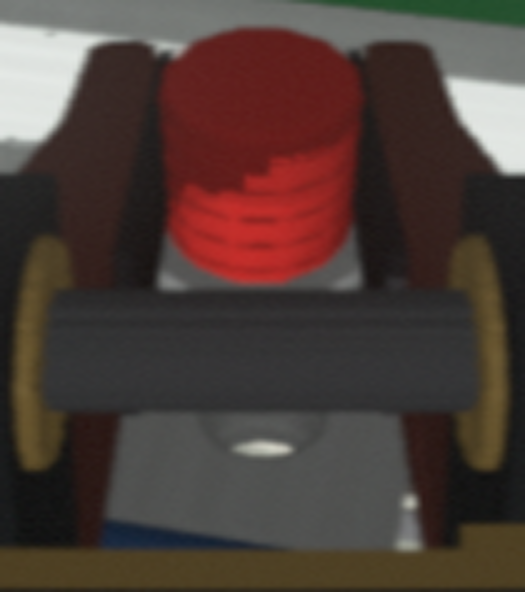

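```bash
python3 -m crank '[[0.6,0.1,0,0,0,0],[0.6,0.07,0,0,0,0],[0.6,0.07,0,0,0,0]]';python3 -m crank '[[0.5,0.06,0,0,0,0],[0.5,0.06,0,0,0,0]]';python3 g.py 576.5 37.9 152.9 6.7 .495 -.2
```

```text
time_s: 15.05
eef_pos: [538.8, 33.4, 153.0]
tool_rot: [[-0.864, -0.115, 0.49], [-0.198, 0.973, -0.121], [-0.463, -0.202, -0.863]]
force: [-0.0, -0.3, -1.5]
finger_gap: 19.0
time_s: 15.25
eef_pos: [550.1, 34.9, 152.9]
tool_rot: [[-0.864, -0.115, 0.49], [-0.198, 0.973, -0.121], [-0.463, -0.202, -0.863]]
force: [0.0, -0.0, -1.0]
finger_gap: 19.5
pos [550.1  34.9 152.9] dcm [ 2.64  0.3  -0.  ] rot [ 0.003 -0.002 -0.   ] q [ 0.56  0.38 -1.03  2.23  1.28  0.64  0.32] marg 0.31 t 15.25 gap 19.5 F [ 0. -0. -1.]
```

```bash
python3 -m crank '[[0.5,0.06,0,0,0,0],[0.5,0.06,0,0,0,0]]';python3 -m crank '[[0.5,0.06,0,0,0,0],[0.4,0.05,0,0,0,0]]';python3 g.py 576.5 37.9 152.9 6.7 .495 -.2
```

```text
time_s: 15.45
eef_pos: [561.0, 36.1, 152.8]
tool_rot: [[-0.864, -0.115, 0.49], [-0.198, 0.973, -0.121], [-0.463, -0.202, -0.863]]
force: [0.6, 0.6, -1.1]
finger_gap: 19.3
time_s: 15.65
eef_pos: [571.0, 37.4, 152.7]
tool_rot: [[-0.864, -0.115, 0.49], [-0.198, 0.973, -0.121], [-0.463, -0.201, -0.863]]
force: [0.3, 0.2, -1.5]
finger_gap: 19.3
pos [571.   37.4 152.7] dcm [0.55 0.05 0.02] rot [ 0.003 -0.003  0.   ] q [ 0.54  0.42 -1.01  2.18  1.29  0.67  0.34] marg 0.36 t 15.65 gap 19.3 F [ 0.3  0.2 -1.5]
```

```bash
for i in 1 2; do :; done; python3 -m crank '[[0.3,0.04,0,0,0,0]]';python3 -m crank '[[0.2,0.02,0,0,0,0]]';python3 -m crank '[[0.2,0.02,0,0,0,0]]'
```

```text
time_s: 15.75
eef_pos: [574.3, 37.9, 152.7]
tool_rot: [[-0.864, -0.115, 0.49], [-0.198, 0.973, -0.121], [-0.463, -0.201, -0.863]]
force: [-0.6, 0.0, -1.6]
finger_gap: 19.0
time_s: 15.85
eef_pos: [576.6, 38.1, 152.7]
tool_rot: [[-0.864, -0.115, 0.49], [-0.198, 0.973, -0.121], [-0.463, -0.201, -0.863]]
force: [0.3, 0.4, -0.9]
finger_gap: 19.1
time_s: 15.95
eef_pos: [577.4, 38.1, 152.1]
tool_rot: [[-0.865, -0.115, 0.488], [-0.197, 0.973, -0.122], [-0.461, -0.202, -0.864]]
force: [-19.3, -1.0, 11.1]
finger_gap: 19.2
```

```bash
python3 -m crank '[[0.1,0.01,0,0,0,0]]';python3 -c "
from h import *
f=grab('wrist','w13.png')
cv2.imwrite('pics/w13A.png',cv2.resize(f['pixels'][205:365,195:300],None,fx=5,fy=3.7,interpolation=cv2.INTER_CUBIC))
f=grab('scene','s13.png');cv2.imwrite('pics/s13A.png',cv2.resize(f['pixels'][150:270,200:340],None,fx=5,fy=5,interpolation=cv2.INTER_CUBIC))
f=grab('top','t13.png');cv2.imwrite('pics/t13A.png',cv2.resize(f['pixels'][120:270,140:320],None,fx=4.4,fy=4,interpolation=cv2.INTER_CUBIC))"
```

```text
time_s: 16.05
eef_pos: [577.3, 38.1, 151.5]
tool_rot: [[-0.866, -0.115, 0.487], [-0.198, 0.973, -0.123], [-0.459, -0.202, -0.865]]
force: [-5.5, -0.1, 1.5]
finger_gap: 18.9
```

View pics/w13A.png

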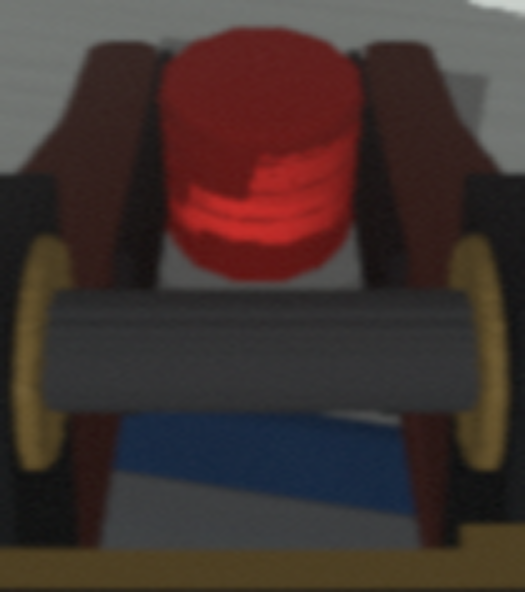

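View pics/s13A.png

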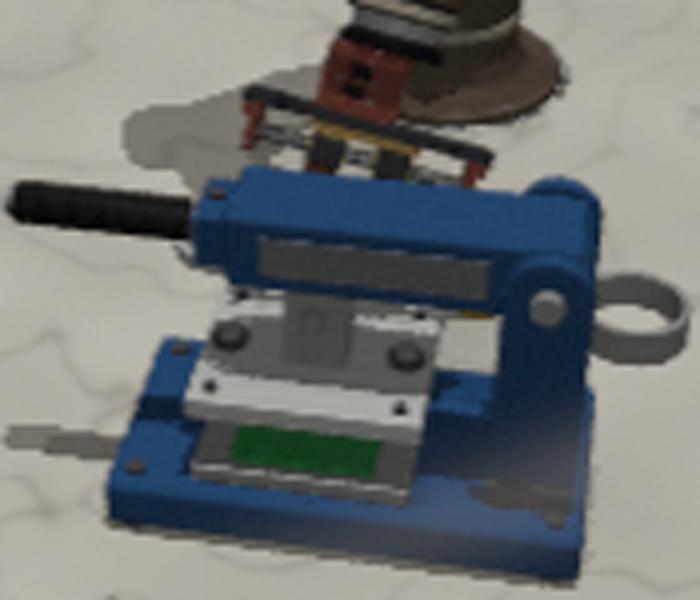

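View pics/t13A.png

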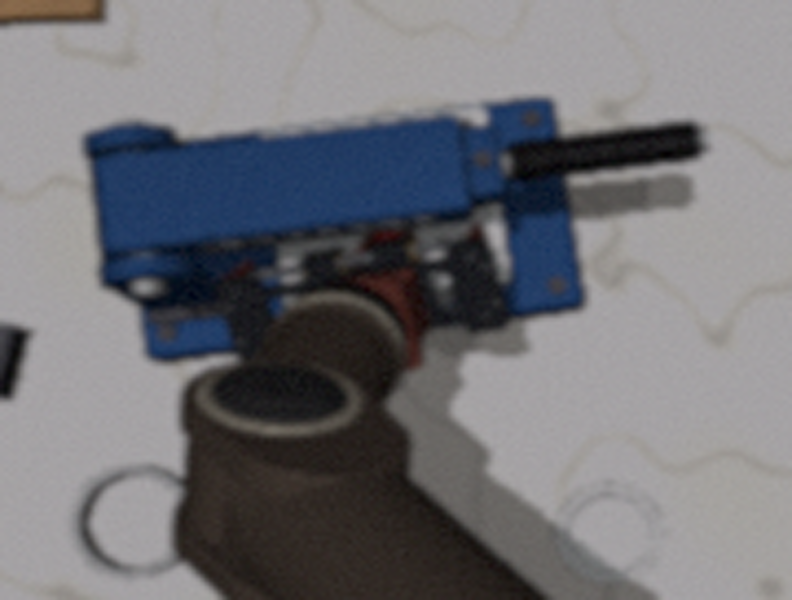

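```bash
python3 - <<'E'
from h import *
a=load('s11.png')['pixels'];f=load('s13.png');b=f['pixels']
px=np.array([.9932,.1167,0]);m=np.array([604.8,40.6,150])
print(proj(f,[m+36*px,m+52*px,m+48*px]))
c=[cv2.resize(x[195:235,245:285],None,fx=9,fy=9,interpolation=cv2.INTER_CUBIC) for x in(a,b)]
cv2.imwrite('pics/cmp.png',np.hstack(c))
E
```

```text
[[262.78518998 212.6420779 ]
 [262.03541466 215.38820995]
 [262.22425074 214.69660063]]
```

View pics/cmp.png

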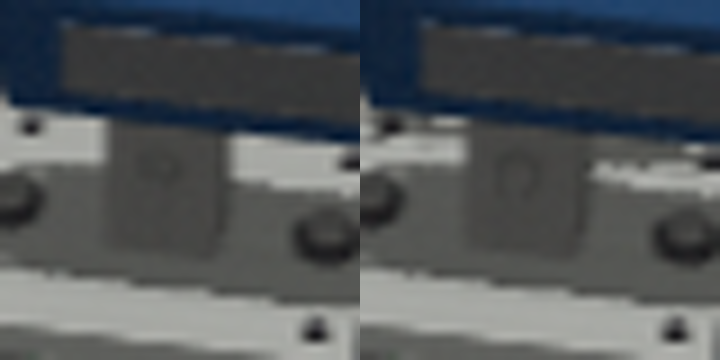

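```bash
python3 -m crank '[[0.25,0.03,0.08,0.002,-0.006,0]]';python3 -m crank '[[0.25,0.03,0.03,0,0,0]]'; python3 g.py 577 38 152.8 6.7 .495 -.2
```

```text
time_s: 16.3
eef_pos: [577.5, 38.1, 151.2]
tool_rot: [[-0.865, -0.114, 0.489], [-0.197, 0.973, -0.122], [-0.462, -0.202, -0.864]]
force: [-21.8, -2.1, 12.2]
finger_gap: 18.9
time_s: 16.4
eef_pos: [577.4, 38.1, 150.8]
tool_rot: [[-0.866, -0.114, 0.486], [-0.198, 0.972, -0.125], [-0.458, -0.204, -0.865]]
force: [-24.7, -0.4, 18.3]
finger_gap: 18.9
pos [577.4  38.1 150.8] dcm [-0.04 -0.01  0.2 ] rot [ 0.006 -0.007  0.002] q [ 0.53  0.43 -1.01  2.17  1.29  0.68  0.35] marg 0.37 t 16.4 gap 18.9 F [-24.7  -0.4  18.3]
```

```bash
python3 -m crank '[[0,0,0,0,0,0],[0,0,0,0,0,0]]'; python3 -m crank '[[0,0,0,0,0,0],[0,0,0,0,0,0],[0,0,0,0,0,0],[0,0,0,0,0,0],[0,0,0,0,0,0]]' 110 20;python3 -c "
from h import *
f=grab('wrist','w14.png')"
```

```text
time_s: 16.6
eef_pos: [577.2, 38.2, 151.6]
tool_rot: [[-0.866, -0.114, 0.487], [-0.199, 0.972, -0.126], [-0.459, -0.206, -0.864]]
force: [1.1, -0.0, -1.0]
finger_gap: 19.3
time_s: 17.1
eef_pos: [578.0, 38.2, 152.0]
tool_rot: [[-0.865, -0.114, 0.488], [-0.199, 0.972, -0.125], [-0.46, -0.206, -0.864]]
force: [-0.5, 0.4, 0.2]
finger_gap: 49.4
```

View pics/w14.png

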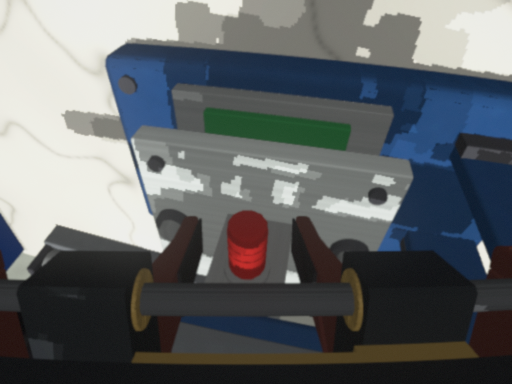

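Released. I'll back out along the tool axis and check.

```bash
python3 -m crank '[[-0.6,0.05,0.5,0,0,0],[-0.8,0.1,1,0,0,0],[-1.2,0.1,1.2,0,0,0],[-2,0,1.5,0,0,0],[-2.5,-0.3,1,0,0,0],[-2.5,-0.3,1,0,0,0],[-2,-0.3,0.5,0,0,0],[0,0,0,0,0,0]]';python3 -c "
from h import *
f=grab('wrist','w15.png');f=grab('scene','s15.png');cv2.imwrite('pics/s15A.png',cv2.resize(f['pixels'][150:270,200:340],None,fx=5,fy=5,interpolation=cv2.INTER_CUBIC))
f=grab('top','t15.png');cv2.imwrite('pics/t15A.png',cv2.resize(f['pixels'][120:270,140:320],None,fx=4.4,fy=4,interpolation=cv2.INTER_CUBIC))"
```

```text
time_s: 17.95
eef_pos: [457.7, 33.8, 218.6]
tool_rot: [[-0.867, -0.116, 0.484], [-0.201, 0.971, -0.127], [-0.455, -0.208, -0.866]]
force: [0.2, -0.2, -0.8]
finger_gap: 49.8
```

View pics/w15.png

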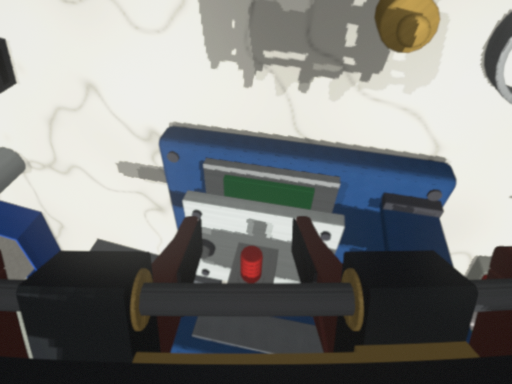

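View pics/t15A.png

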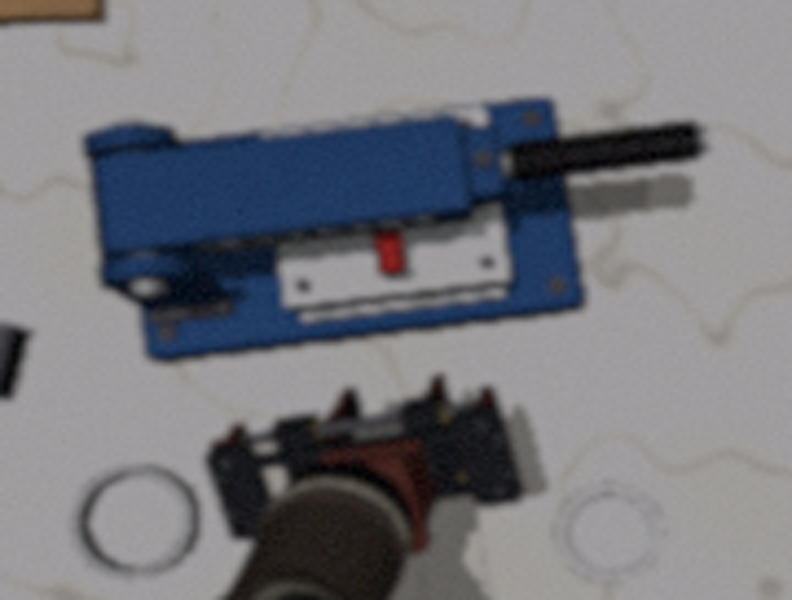

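View pics/s15A.png

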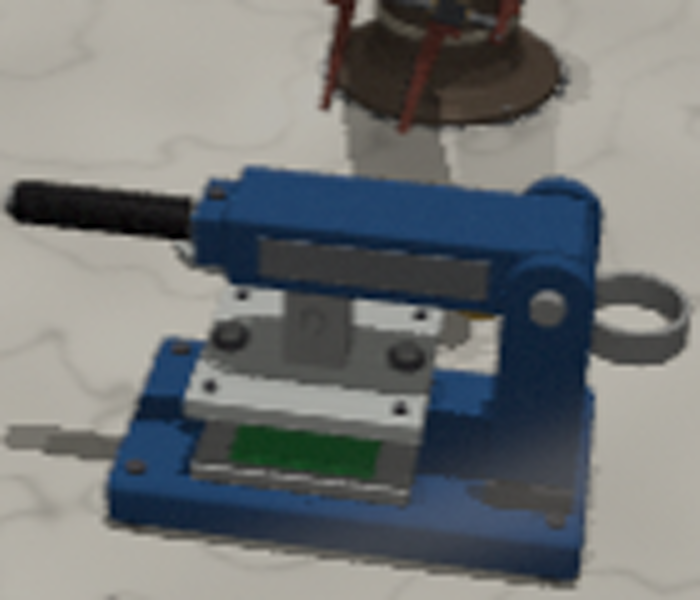

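```bash
python3 - <<'E'
from h import *
f=load('w15.png');cv2.imwrite('pics/w15A.png',cv2.resize(f['pixels'][225:290,205:305],None,fx=7,fy=7,interpolation=cv2.INTER_CUBIC))
px=np.array([.9932,.1167,0]);m=np.array([604.8,40.6,148.7])
t=load('t15.png');print('top cap',onz(t,(391/4.4+140-.4,274/4+120-.4),150),'expect',m-42*px)
print(proj(f,[m-42*px,m-6*px]))
E
```

```text
top cap [560.36276839  35.64867459 150.        ] expect [563.0856  35.6986 148.7   ]
[[251.0342021  251.81908044]
 [250.57030759 273.34164649]]
```

View pics/w15A.png

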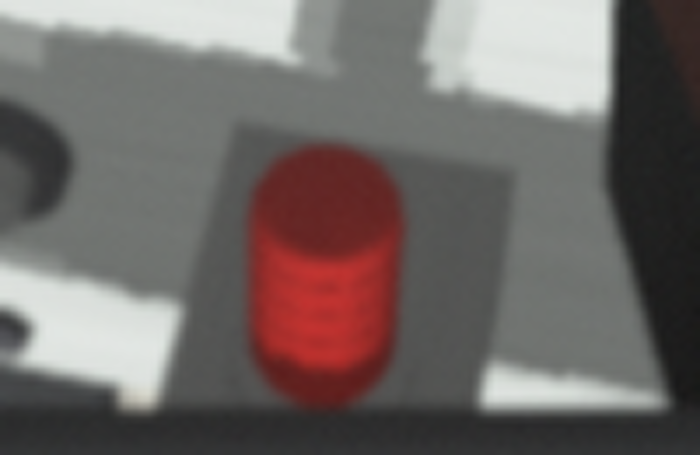

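```bash
python3 -m crank '[[1,0,2,0,0,0],[1,0,2,0,0,0],[1,0,1,0,0,0],[0,0,0,0,0,0]]';python3 - <<'E'
from h import *
f=grab('wrist','w16.png');cv2.imwrite('pics/w16A.png',cv2.resize(f['pixels'][205:290,195:305],None,fx=7,fy=7,interpolation=cv2.INTER_CUBIC))
px=np.array([.9932,.1167,0]);m=np.array([604.8,40.6,148.7])
print(proj(f,[m-42*px,m-6*px,m]))
E
```

```text
time_s: 18.5
eef_pos: [492.8, 35.5, 268.5]
tool_rot: [[-0.869, -0.123, 0.48], [-0.201, 0.973, -0.115], [-0.453, -0.197, -0.87]]
force: [-0.1, 0.6, -0.1]
finger_gap: 49.7
[[262.69059664 186.91108398]
 [261.12598824 212.95249907]
 [260.88729552 216.90479975]]
```

View pics/w16A.png

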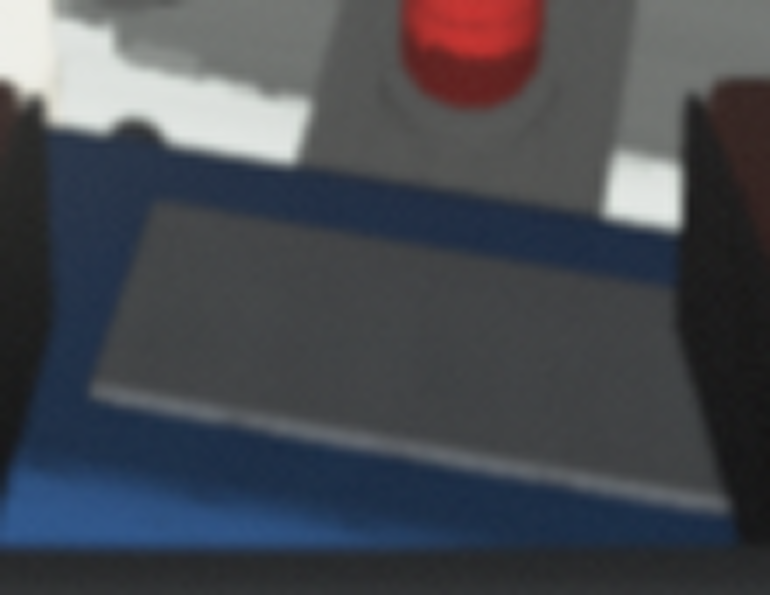

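```bash
python3 -c "
from plant import env
o=env.get_obs();print(o['force'],o['dq'].round(3));print(env.close_job())"
```

```text
[ 0.53324892 -0.48435897 -0.25979141] [ 0.011 -0.015 -0.012  0.046 -0.021 -0.012  0.012]
the job is handed in; nothing more can be done
None
```

The job is handed in at about 18.5 s of the 72 s allowed, with the lever down on its stop and the pin through fork and lug. No verdict was reported.

- **Lever:** I pushed it down with closed fingertips until it met its stop. The tool stood at z ≈ 237 mm against an expected 238, with about 46 N vertical force (about 48 N in all) for a moment. That push was through the fingertips, so I don't believe it counts as gripper-body pressure, but it is above the 40 N figure. The later pictures show the lever level and unmoved.
- **Pin:** I gripped it by the knob with the tool leaning back about 28° and slid it in with almost no force. It came to a hard stop of about 20 to 30 N with the tool 1 mm from the computed home position, and I then released it and backed away.

**Last checks:**
- The collar looks flush on the near cheek, and the nose shows beyond the far cheek.
- The wrist camera puts the knob end within about 2 px of its predicted place. The top camera puts it about 3 mm further out, within its resolution but close to the 4 mm tolerance.
- The wrist camera also put the hole 3 to 4 px off its predicted place before insertion. I took this as mount calibration and did not correct for it.
- The robot is clear of everything, with the wrist force near zero. I saw no bystander move in the pictures, but did not measure their positions again.

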